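Square a slate in its jig and fit the cam lever

ROBOT

A 6-joint arm with a two-finger parallel gripper is mounted at the origin on the work surface. World frame = base frame: x ahead of the robot, y to its left, z up, the work surface at z = 0. Lengths are in m, angles in rad, forces in N, time in s.
With the tool pointing down it reaches from about 0.25 to 0.775 m from the base axis. Payload 8.9 kg.
Tool frame: the origin (TCP) lies midway between the tips of the shut fingers; the grasp point (between the pads) lies arm.hold_point_z behind it (arm.hold_point_z is the distance from the TCP to the grasp point, in m); z points along the fingers, y is the line along which they close (so a half turn about z gives the same grasp; the last joint's range is limited). The gripper opens to 85 mm and grips with 20 to 120 N. Pads are 22 mm wide; open, the fingers measure 114 mm over their backs; the gripper's body (76 mm by 85 mm) begins 54 mm behind the grasp point. The pads swing forward as they close: fully open they stand 13 mm farther back than shut.
Start: joints at [-1.41, 0.291, -0.153, 1.127, 0, 1.431], TCP at [0.155, -0.502, 0.231] pointing down, gripper open.
Joint ranges: [-2.52, 2.52], [-0.91, 1.74], [-1.3, 1.37], [-1.96, 2.02], [-1.52, 1.47], [-3.14, 3.14]. Speed limits (rad/s): [2.22, 2.22, 2.79, 3.14, 3.14, 3.14].

INTERFACE

Orientations are given as a rotation vector (axis times angle).
In Python, from rig import arm, get_image, get_calibration gives the robot as it stands. The module is installed in compiled form; this text tells all that it offers.
- The arm moves only by the tool apply_moves, never from a script. Its argument "rows" is a list of rows, each an object of numbers: "dx", "dy", "dz": the shift along the tool's x, y, z in cm; "wx", "wy", "wz": the turn, a rotation vector about the tool's x, y, z in degrees; "jaw": the closure in counts, from 0 (fully open) to 255 (shut). In form: [{"dx": .., "dy": .., "dz": .., "wx": .., "wy": .., "wz": .., "jaw": ..}, ...]. A call has 1 to 12 rows; each row is the pose to reach, as a shift and turn from the pose commanded when the call began, along the tool's axes at that moment; what a row does not reach only later rows make up. A row lasts 1/8 s, in which the tool goes at most 62.5 mm and 10.7 degrees, less where a joint would pass 70% of its speed; a pose out of reach is approached as far as the arm can. A call with a gripper value outside its range is refused whole. The fingers move at their own pace and stop on an object; the grip force is fixed at half the most. Time passes only in rows, so rows that repeat a pose let the fingers close. It gives the time, the measured TCP pose, the force, the opening and the grip force at its end, in the units of the state.
- arm.sense(): the state, without advancing time (a new reading comes with each control period).
- get_image(name): name is "scene" or "top" or "wrist"; returns (picture, depth): 480x640x3 uint8, blue, green, red; 480x640 float32, m along the optical axis (not along the pixel's ray), 0 where there is no reading.
- get_calibration(name): a dict with "intrinsics" (3x3 intrinsics, pixels), "camera_from_world" (4x4, takes a point from world to camera coordinates); the wrist camera has in their place "T_tool_cam" (4x4, takes a point from camera to tool coordinates, whose origin is the TCP and whose axes are the flange's). Camera axes: x right, y down, z forward; pixel columns grow to the right and rows downward; lengths in m; the calibration is good to about 2 mm. A picture is of the moment at which its call begins: read the wrist's pose just before it. get_calibration takes no time and is no camera call.
- arm.close_job(): hands the job in; it is judged then, once.
The state is a dict: "time": time; "joint_pos": joint angles; "qvel": joint speeds; "tau": joint torques, N m; "tool_pos": TCP position; "tool_rot": TCP orientation; "ft_force": force on the tool from outside, world axes, zero at the start; "wrist_torque": the same for the moment, N m; "grip_width": finger opening in m; "gripper_force": force on a finger pad.
Only numpy, scipy, OpenCV 4.12 (cv2) and the standard library are available. Lean on these libraries where they do the work, as an engineer would, in place of code of your own. Each camera call takes 0.05 s, during which the arm holds its last target. There are 200 camera calls.

TASK

Use the rubber mallet, held in the gripper, to nudge the slate gently along the jig board until it touches both inside edges of the steel square; the gripper itself must not touch the slate. Stand the mallet upright on its head on the bench, off the board, then fit the D-bored cam lever fully home on the flatted shaft, its nose facing the slate. The slate must stay home in the square, and the hook jar, tray, collar and nail tin are to be left where they are.

Things in the scene. Friction and masses are not known exactly. Their poses are not given: they have to be found in the camera images.
- jig: fixed plywood board on the bench, origin on the bench plane: spans x -115..135, y -115..120, top at z 12 mm. A steel square (top z 24) is fixed on it: long blade along y (-97..118), inner edge at x 115; short leg along x (-30..115), inner edge at y 100, outer edges 18 mm further. A D-section steel shaft stands up at x -79, y 0
- home (a point): point on the board top (z 12 mm) where the centre of the slate's underside lies when it touches both edges of the square squarely: 45, 45 mm in the jig frame; axes as the jig
- shaft (a point): foot of the shaft's axis on the board top; axes as the jig. The shaft is 28 mm in diameter and stands 36 mm above the board top (the upper 4 mm tapered all round by 4 mm), with one flat along its whole length, facing the jig's +x (towards the slate), 8 mm from the axis
- slate: chalky green slate tile 140 (x) x 110 (y) x 10 mm, about 0.4 kg, lying loose on the board near the square with its x side roughly along the jig's x; origin at the centre of its underside. When home its long side lies along the short leg of the square and its short side along the long blade
- cam: dark steel cam lever, 0.35 kg, flat on the bench; origin on the bore axis at its underside. Hub 54 mm across, 30 high, D bore right through (diameter 30.4; flat on its +x side, 9 mm from the axis). Nose along +x, 28 wide, 26 high. Lever bar to grip: along -y to y -100, 22 wide, 26 high. Home: x along jig x, underside on the board, nose 4 mm short of a home slate (one not home can block it)
- cam_nose (a point): tip of the cam's nose, 50 mm along the cam's +x from the bore axis, 13 mm above its underside
- mallet: black rubber mallet, 0.32 kg, standing on a face of its head: a vertical cylinder 56 mm in diameter, 90 high, whose round side pushes; origin at the centre of the head's underside. Round wooden handle, 22 thick, level along -x, its axis 45 mm up, ending 140 mm from the head's axis. Grip the head from above across y, or the handle
- jar: tin hook jar, 72 mm in diameter, 85 mm high, with six thin stainless hooks standing in it to 128 mm; origin under its centre. Leave alone
- tray: open wooden tray 100 (x) x 75 (y) x 35 mm, origin under its centre. Leave alone
- collar: plain steel spacer collar, outside diameter 60 mm, round bore 32 mm, 25 mm high, lying flat; origin under its centre. Not wanted: leave alone
- nails: closed round nail tin, 60 mm in diameter, 55 mm high, origin under its centre. Leave alone
There are look-alikes about, which are no part of the job. There is more than one size of the slate; the job needs the smaller. Leave any turquoise look-alike of the mallet alone.

How it is judged:
On the way, in this order (a step that is already met when the one before it is completed fails the run):
1. the mallet pushes against the slate (contact force between mallet and slate above 0.3 N).
2. the slate touches both edges of the square (horizontal distance between slate and home below 0.003 m and angle between the x axis of slate and the x axis of jig, either way round below 0.03 rad and z of slate in the frame of home between -0.002 and 0.002 m), for 0.2 s.
3. the mallet stands on the bench again, the slate still home (all of step 2 and height (world z) of mallet between -0.003 and 0.005 m and angle between mallet's own z axis and vertical below 0.1 rad and linear speed of mallet below 0.02 m/s), for 0.2 s.
4. the cam lever is fully home on the shaft, nose towards the slate (horizontal distance between cam and shaft below 0.003 m and z of cam in the frame of shaft between -0.003 and 0.003 m and angle between cam's own z axis and vertical below 0.06 rad and angle between the x axis of cam and the x axis of jig, either way round below 0.3 rad and x of cam_nose in the frame of shaft above 0.04 m), for 0.2 s.
At the end, for the whole second after the job is handed in: Slate within 3 mm of home, square within 0.03 rad, flat on the board; mallet upright (0.1 rad) on the bench, off the board; cam on the shaft within 3 mm of axis and of board top, level (0.06 rad), aligned with the jig within 0.3 rad, nose towards the slate; all released and at rest (all of step 3 and all of step 4 and linear speed of each of cam, slate below 0.02 m/s); the robot touches nothing.
It fails at once if the gripper or arm touches the slate (contact force between any of the fingers, the arm and slate above 1 N).
It fails at once if the slate is struck or pressed hard (over 50 N) (contact force between mallet and slate above 50 N).
It fails at once if a bystander (jar, tray, collar or nail tin) is shifted by more than 20 mm (distance of any of jar, tray, collar, nails from where it was at the start of the episode above 0.02 m).
It also fails if it takes over 72 s, if anything falls off the work surface, if the arm or the gripper's body presses on something with over 40 N, if the wrist force passes 120 N, or if a joint passes its speed limit or range.

## Working session

There is one attempt and no reset: what is moved stays moved. The work goes in short steps, Python scripts to look and compute and a tool call to move; the robot and the scene stay as the last step left them, time stands still between calls to the robot, and variables do not carry over. Pictures are saved under pics/ and viewed, at most 10 in all, crops included, and the job is handed in when it is done.

Besides the shell and the picture viewer there is one more tool, called after "Emit:" by a JSON object that holds its "name" and its "arguments", one argument or row to a line. apply_moves: Moves the arm, as the interface text tells. Its arguments: {"type":"object","properties":{"rows":{"type":"array"}},"required":["rows"]}

```bash
mkdir -p pics; python3 - <<'E'
from rig import arm,get_image,get_calibration
import cv2,numpy as np
print(arm.sense(), arm.hold_point_z)
for n in("scene","top"):
    p,d=get_image(n); cv2.imwrite(f"pics/{n}0.png",p); np.savez(f"{n}0.npz",p=p,d=d)
    print(n,get_calibration(n),(d>0).mean())
print(get_calibration("wrist"))
E
```

```text
{'time': 0.0, 'joint_pos': array([-1.41030826e+00,  2.91293804e-01, -1.54119925e-01,  1.12671735e+00,
       -2.18323392e-05,  1.43149057e+00]), 'qvel': array([-0.00136707, -0.00098776, -0.00064121,  0.00028937, -0.00123581,
        0.00034987]), 'tau': array([-1.78190945e-03, -5.37142038e+01,  3.31371868e+01,  1.59976917e-02,
       -2.76534811e-04, -2.36128184e-07]), 'tool_pos': array([ 0.15496683, -0.50114189,  0.23072768]), 'tool_rot': array([-3.10504485e+00, -4.68954252e-01,  5.64735431e-05]), 'ft_force': array([ 0.10387891, -0.36342992,  0.22438334]), 'wrist_torque': array([ 0.07055182,  0.03201771, -0.04604973]), 'gripper_force': 0.0, 'grip_width': 0.08535086695833041} 0.0187
scene {'intrinsics': array([[446.38733446,   0.        , 324.43771315],
       [  0.        , 446.38733446, 242.50261403],
       [  0.        ,   0.        ,   1.        ]]), 'camera_from_world': array([[ 0.87468963,  0.48462272, -0.00767261, -0.45280992],
       [ 0.37918987, -0.6940834 , -0.61193405, -0.15922566],
       [-0.30188257,  0.53234299, -0.79087158,  1.33694947],
       [ 0.        ,  0.    
[... 339 characters left out ...]
238, -0.12740579,  0.53434204],
       [ 0.12738585, -0.00414161, -0.99184459,  1.73213432],
       [ 0.        ,  0.        ,  0.        ,  1.        ]])} 0.9960514322916667
{'intrinsics': array([[373.04236362,   0.        , 323.88717972],
       [  0.        , 373.04236362, 234.32848945],
       [  0.        ,   0.        ,   1.        ]]), 'T_tool_cam': array([[-2.52096713e-04, -9.50469667e-01, -3.10817227e-01,
         8.15054759e-02],
       [ 9.99999675e-01, -4.77664437e-04,  6.49606618e-04,
         3.82337578e-04],
       [-7.65897722e-04, -3.10816962e-01,  9.50469478e-01,
        -1.42942905e-01],
       [ 0.00000000e+00,  0.00000000e+00,  0.00000000e+00,
         1.00000000e+00]])}
```

View pics/top0.png

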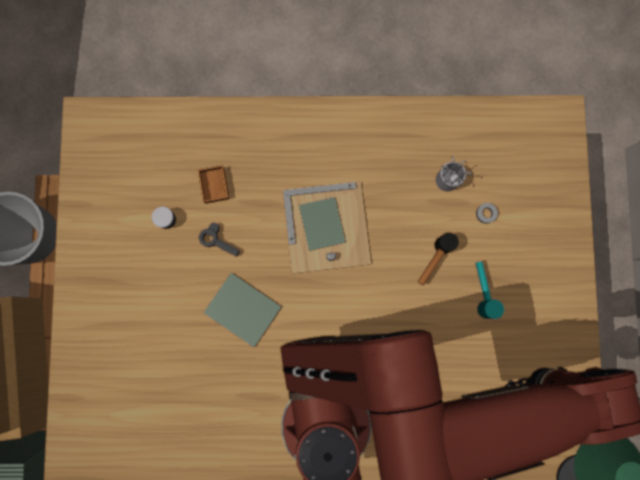

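View pics/scene0.png

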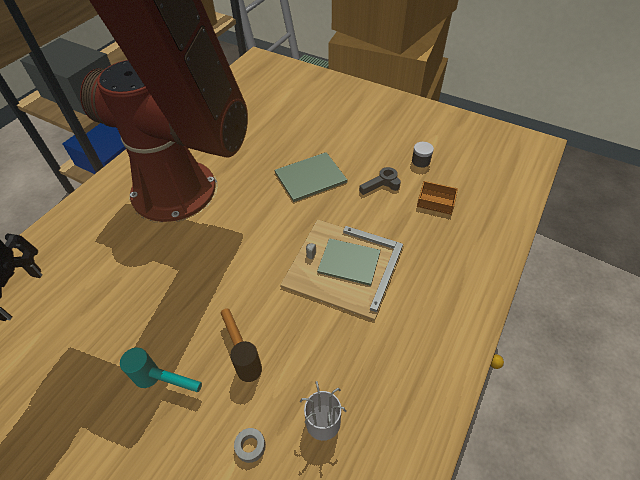

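The top view shows up as world +x and left as world +y. The jig is at about (328,227), with the small slate at (323,223), the shaft at (332,257) and the square's corner at (289,190).

Candidates:
- **Mallet:** the black head at (447,242) with a wooden handle. The turquoise one at (490,309) is the decoy.
- **Slate:** the small one on the board at (323,223). The large one at (243,309) is the decoy.
- **Cam:** the D-bored lever at (210,237). The collar at (487,213) is not wanted.

Next I'll take rough measurements from both views.

```bash
cat > h.py <<'E'
import numpy as np,cv2
from scipy.spatial.transform import Rotation as R
from rig import arm,get_image,get_calibration
def cam(n,s=None):
    c=get_calibration(n);K=c["intrinsics"]
    if n!="wrist": M=np.linalg.inv(c["camera_from_world"])
    else:
        T=np.eye(4);T[:3,:3]=R.from_rotvec(s["tool_rot"]).as_matrix();T[:3,3]=s["tool_pos"];M=T@c["T_tool_cam"]
    return K,M
def plane(px,z,K,M):           # pixels -> points on height z
    px=np.atleast_2d(np.asarray(px,float)); r=np.c_[px,np.ones(len(px))]@np.linalg.inv(K).T@M[:3,:3].T
    o=M[:3,3]; return o+r*((z-o[2])/r[:,2])[:,None]
def proj(P,K,M):
    c=(np.atleast_2d(P)-M[:3,3])@M[:3,:3]; c=c@K.T; return c[:,:2]/c[:,2:]
def cloud(d,K,M):
    v,u=np.indices(d.shape); c=np.stack([(u-K[0,2])/K[0,0]*d,(v-K[1,2])/K[1,1]*d,d],-1); return c@M[:3,:3].T+M[:3,3]
def tri(pxs,cams):             # one point from several views
    A=np.zeros((3,3));b=np.zeros(3)
    for p,(K,M) in zip(pxs,cams):
        r=M[:3,:3]@np.linalg.inv(K)@[p[0],p[1],1];r/=np.linalg.norm(r);Q=np.eye(3)-np.outer(r,r);A+=Q;b+=Q@M[:3,3]
    return np.linalg.solve(A,b)
def shot(n,name):
    s=arm.sense();p,d=get_image(n);cv2.imwrite(f"pics/{name}.png",p);K,M=cam(n,s);np.savez(f"{name}.npz",p=p,d=d,K=K,M=M);return p,d,K,M
def load(name):
    z=np.load(f"{name}.npz");return z["p"],z["d"],z["K"],z["M"]
def go(xyz,yaw,s=None):        # shift (cm) and turn (deg) in tool axes; yaw = world angle of tool y (finger line), tool down
    s=s or arm.sense();R0=R.from_rotvec(s["tool_rot"]).as_matrix()
    best=None
    for a in(yaw,yaw+np.pi):
        y=np.array([np.cos(a),np.sin(a),0]);z=np.array([0,0,-1.]);Rt=np.c_[np.cross(y,z),y,z]
        w=R.from_matrix(R0.T@Rt).as_rotvec(degrees=True)
        if best is None or np.linalg.norm(w)<np.linalg.norm(best):best=w
    print("go",dict(zip(("dx","dy","dz"),np.round(R0.T@(np.array(xyz)-s["tool_pos"])*100,2))),dict(zip(("wx","wy","wz"),np.round(best,2))),"j6",s["joint_pos"][5].round(2))
E
python3 - <<'E'
from h import *
for n in("scene","top"):
    z=np.load(f"{n}0.npz");K,M=cam(n);P=cloud(z["d"],K,M);h=cv2.cvtColor(z["p"],cv2.COLOR_BGR2HSV)
    box={"scene":dict(slate=(310,232,390,290),mallet=(215,300,268,390),cam=(355,160,405,200)),"top":dict(slate=(295,190,355,255),mallet=(410,225,465,290),cam=(190,215,250,262))}[n]
    for k,(a,b,c,e) in box.items():
        sub=np.zeros(h.shape[:2],bool);sub[b:e,a:c]=1
        H,S,V=h[...,0],h[...,1],h[...,2]
        if k=="slate": m=sub&(H>40)&(H<95)&(S>30)
        elif k=="mallet": m=sub&(P[...,2]>.075)&(P[...,2]<.11)
        else: m=sub&(P[...,2]>.012)&(P[...,2]<.04)
        pts=P[m]
        r=cv2.minAreaRect(pts[:,:2].astype(np.float32)*1000)
        print(n,k,m.sum(),"z",np.percentile(pts[:,2],[10,50,90]).round(4),"c",pts.mean(0).round(4),"rect",np.round(r[0],1),np.round(r[1],1),round(r[2],1))
    if n=="top":
        a,b,c,e=box["mallet"];m=np.zeros(h.shape[:2],bool);m[b:e,a:c]=1;m&=(P[...,2]>.035)&(P[...,2]<.065)&(h[...,1]>80);print("handle",P[m].mean(0),m.sum())
t,s=cv2.imread("pics/top0.png"),cv2.imread("pics/scene0.png")
A=cv2.resize(t[170:300,190:510],(800,325),interpolation=cv2.INTER_CUBIC);B=cv2.resize(s[140:400,200:440][:, :],(254,275));
B1=cv2.resize(s[215:395,200:420],(336,275),interpolation=cv2.INTER_CUBIC);B2=cv2.resize(s[140:220,340:470],(447,275),interpolation=cv2.INTER_CUBIC)
cv2.imwrite("pics/crop1.png",np.vstack([A,np.hstack([B1,B2,np.zeros((275,17,3),np.uint8)])]))
# wrist look pose above jig
go([.33,-.02,.38],np.pi/2)
E
```

```text
scene slate 1839 z [0.0193 0.0218 0.0241] c [0.5884 0.0007 0.0273] rect [ 678.4 -280.8] [147.4 724.6] 17.9
scene mallet 597 z [0.0851 0.0896 0.0917] c [ 0.5245 -0.3543  0.0888] rect [ 523.1 -352.3] [54.9 53.6] 9.6
scene cam 485 z [0.0157 0.0254 0.03  ] c [0.5399 0.3128 0.0244] rect [525.7 311.1] [122.1  77.7] 40.3
top slate 1579 z [0.0171 0.0226 0.0281] c [0.5826 0.0096 0.0326] rect [485.5  -8.2] [338.4 108.5] 10.2
top mallet 318 z [0.0834 0.0893 0.0951] c [ 0.5209 -0.3479  0.0895] rect [ 521.7 -349.1] [53.6 55. ] 30.7
top cam 491 z [0.0198 0.0279 0.0344] c [0.538  0.3186 0.0273] rect [550.1 317.5] [141.7 102. ] 81.2
handle [ 0.45584351 -0.30417247  0.05327075] 320
go {'dx': np.float64(30.94), 'dy': np.float64(-40.82), 'dz': np.float64(-14.87)} {'wx': np.float64(-0.07), 'wy': np.float64(0.0), 'wz': np.float64(17.18)} j6 1.43
```

View pics/crop1.png

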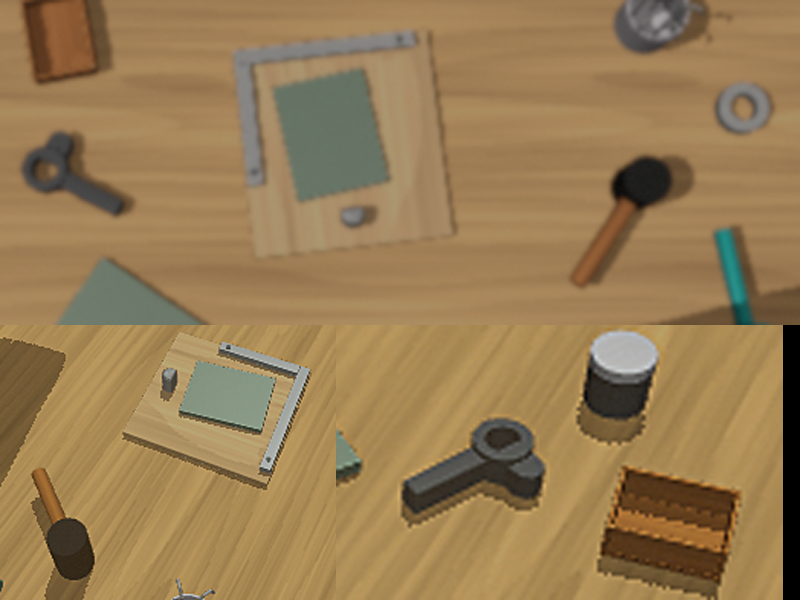

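The crop confirms the picks: black head with wooden handle, small slate on the board, and the cam's nose pointing up in the image with its lever down-right. Now I'll get the moves for the wrist views.

```bash
python3 - <<'E'
from h import *
go([.47,-.02,.30],np.pi/2)
go([.50,-.32,.28],np.deg2rad(55))
E
```

```text
go {'dx': np.float64(44.31), 'dy': np.float64(-36.68), 'dz': np.float64(-6.87)} {'wx': np.float64(-0.07), 'wy': np.float64(0.0), 'wz': np.float64(17.18)} j6 1.43
go {'dx': np.float64(38.32), 'dy': np.float64(-7.13), 'dz': np.float64(-4.91)} {'wx': np.float64(-0.06), 'wy': np.float64(0.02), 'wz': np.float64(52.18)} j6 1.43
```

Emit:
{"name": "apply_moves", "arguments": {
  "rows": [
    {"dx":58.6,"dy":-32.3,"dz":-6.9,"wz":17.2,"jaw":0},
    {"dx":58.6,"dy":-32.3,"dz":-6.9,"wz":17.2,"jaw":0},
    {"dx":58.6,"dy":-32.3,"dz":-6.9,"wz":17.2,"jaw":0},
    {"dx":58.6,"dy":-32.3,"dz":-6.9,"wz":17.2,"jaw":0},
    {"dx":58.6,"dy":-32.3,"dz":-6.9,"wz":17.2,"jaw":0},
    {"dx":58.6,"dy":-32.3,"dz":-6.9,"wz":17.2,"jaw":0},
    {"dx":58.6,"dy":-32.3,"dz":-6.9,"wz":17.2,"jaw":0},
    {"dx":58.6,"dy":-32.3,"dz":-6.9,"wz":17.2,"jaw":0},
    {"dx":58.6,"dy":-32.3,"dz":-6.9,"wz":17.2,"jaw":0},
    {"dx":58.6,"dy":-32.3,"dz":-6.9,"wz":17.2,"jaw":0},
    {"dx":58.6,"dy":-32.3,"dz":-6.9,"wz":17.2,"jaw":0},
    {"dx":58.6,"dy":-32.3,"dz":-6.9,"wz":17.2,"jaw":0}
  ]
}}

```text
validation failed for argument at $.ro...
```

```bash
python3 - <<'E'
from h import *
shot("wrist","w1");shot("top","t1");s=arm.sense();print(s["tool_pos"],s["tool_rot"],s["joint_pos"],s["ft_force"])
E
```

```text
[ 0.15502811 -0.50131417  0.23095168] [-3.10556262e+00 -4.69051445e-01 -2.27155042e-05] [-1.41027280e+00  2.91071263e-01 -1.53829509e-01  1.12670332e+00
  2.30450200e-05  1.43151405e+00] [-0.59547476  0.58138815  0.61089665]
```

View pics/w1.png

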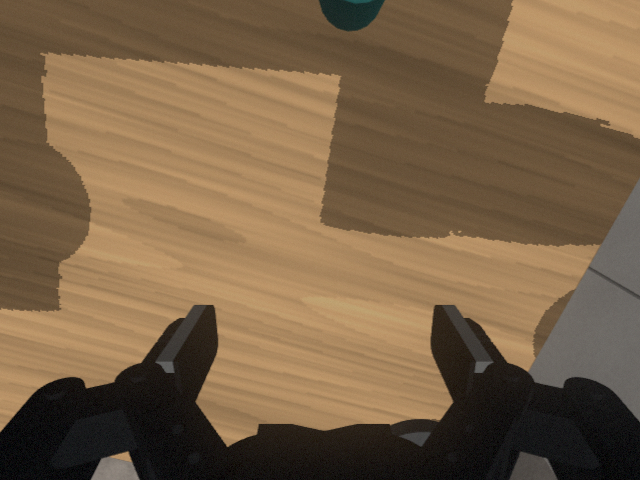

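The call was refused because the wx and wy keys were missing. The picture shows only the start pose, with the fingers at the bottom of the image towards −tool x.

Emit:
{"name": "apply_moves", "arguments": {
  "rows": [
    {"dx":58.6,"dy":-32.3,"dz":-6.9,"wx":0,"wy":0,"wz":17.2,"jaw":0},
    {"dx":58.6,"dy":-32.3,"dz":-6.9,"wx":0,"wy":0,"wz":17.2,"jaw":0},
    {"dx":58.6,"dy":-32.3,"dz":-6.9,"wx":0,"wy":0,"wz":17.2,"jaw":0},
    {"dx":58.6,"dy":-32.3,"dz":-6.9,"wx":0,"wy":0,"wz":17.2,"jaw":0},
    {"dx":58.6,"dy":-32.3,"dz":-6.9,"wx":0,"wy":0,"wz":17.2,"jaw":0},
    {"dx":58.6,"dy":-32.3,"dz":-6.9,"wx":0,"wy":0,"wz":17.2,"jaw":0},
    {"dx":58.6,"dy":-32.3,"dz":-6.9,"wx":0,"wy":0,"wz":17.2,"jaw":0},
    {"dx":58.6,"dy":-32.3,"dz":-6.9,"wx":0,"wy":0,"wz":17.2,"jaw":0},
    {"dx":58.6,"dy":-32.3,"dz":-6.9,"wx":0,"wy":0,"wz":17.2,"jaw":0},
    {"dx":58.6,"dy":-32.3,"dz":-6.9,"wx":0,"wy":0,"wz":17.2,"jaw":0},
    {"dx":58.6,"dy":-32.3,"dz":-6.9,"wx":0,"wy":0,"wz":17.2,"jaw":0},
    {"dx":58.6,"dy":-32.3,"dz":-6.9,"wx":0,"wy":0,"wz":17.2,"jaw":0}
  ]
}}

```text
time: 1.7
tool_pos: [0.6211, -0.0172, 0.2994]
tool_rot: [-3.141, -0.005, 0.001]
ft_force: [-0.2, -0.4, 0.5]
grip_width: 0.0851
gripper_force: 0.0
```

```bash
python3 - <<'E'
from h import *
shot("wrist","w2");s=arm.sense();print(s["tool_pos"],s["tool_rot"],s["joint_pos"],s["ft_force"],s["time"])
E
```

```text
[ 0.61998493 -0.01864869  0.29943603] [-3.14154163e+00 -3.18101086e-03  1.76153866e-03] [-1.47810800e-01  4.60590293e-01  2.76561617e-01  1.38788396e+00
 -1.17902090e-04  2.99175679e+00] [ 0.08405482 -1.02034418  0.33216005] 1.75
```

View pics/w2.png

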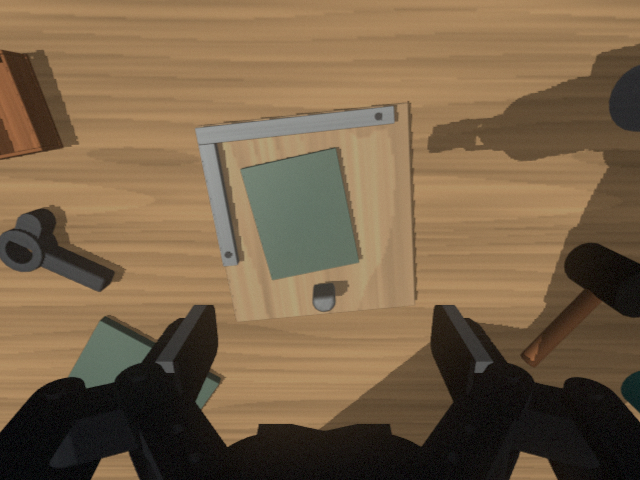

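The wrist view shows the slate with corners (242,168), (337,148), (358,262) and (272,279). The square's outer corner is (197,127), the shaft top is about (323,290), the cam bore (22,247) and the mallet head about (600,272).

```bash
cat > m.py <<'E'
from h import *
def slate(p,K,M,box):
    h=cv2.cvtColor(p,cv2.COLOR_BGR2HSV);m=cv2.inRange(h,(42,28,40),(95,255,255));k=np.zeros_like(m);a,b,c,e=box;k[b:e,a:c]=1;m*=k
    m=cv2.morphologyEx(m,cv2.MORPH_OPEN,np.ones((3,3)));ct=max(cv2.findContours(m,0,cv2.CHAIN_APPROX_NONE)[0],key=cv2.contourArea)
    q=plane(ct[:,0],.022,K,M)[:,:2]*1000;r=cv2.minAreaRect(q.astype(np.float32));b=cv2.boxPoints(r)
    e=b[1]-b[0],b[2]-b[1];l=max(e,key=np.linalg.norm);ang=np.degrees(np.arctan2(l[1],l[0]));ang=(ang+90)%180-90
    return np.array(r[0]),sorted(r[1]),ang
def grey(p,box,smax=45,vmin=70):
    h=cv2.cvtColor(p,cv2.COLOR_BGR2HSV);m=cv2.inRange(h,(0,0,vmin),(180,smax,255));k=np.zeros_like(m);a,b,c,e=box;k[b:e,a:c]=1;return m*k
E
python3 - <<'E'
from m import *
p,d,K,M=load("w2")
print("slate",slate(p,K,M,(230,135,370,290)))
h=cv2.cvtColor(p,cv2.COLOR_BGR2HSV)
for u,v in((300,124),(217,200),(323,297),(323,285),(390,200),(228,215)):print((u,v),h[v,u])
m=grey(p,(185,95,410,275),60);ct=max(cv2.findContours(m,0,cv2.CHAIN_APPROX_NONE)[0],key=cv2.contourArea)
ap=cv2.approxPolyDP(ct,3,True)[:,0];
for a in ap:print(a,(plane(a,.024,K,M)[0,:2]*1000).round(1))
m=grey(p,(305,275,345,318),60);ct=max(cv2.findContours(m,0,cv2.CHAIN_APPROX_NONE)[0],key=cv2.contourArea);print("shaft bb",cv2.boundingRect(ct))
print("board",(plane([(409,102),(414,305),(238,321)],.012,K,M)[:,:2]*1000).round(1))
P=cloud(d,K,M)
for n,(u,v) in dict(slate=(300,215),blade=(300,124),leg=(217,200),shaft=(323,287),board=(380,200),bench=(450,230),cam=(75,268),hub=(14,262)).items():print(n,P[v-2:v+3,u-2:u+3].reshape(-1,3).mean(0).round(4))
E
```

```text
slate (array([586.38977051,   8.74289703]), [108.45218658447266, 138.75543212890625], np.float32(12.460602))
(300, 124) [ 60   4 142]
(217, 200) [ 60   2 149]
(323, 297) [25 17 90]
(323, 285) [21 41 62]
(390, 200) [ 17  96 178]
(228, 215) [20 18 87]
[335 148] [665.5 -29.2]
[240 170] [641.2  76.7]
[271 274] [514.6  47.2]
[300 274] [514.7  11.8]
[358 262] [530.8 -58.6]
shaft bb (313, 295, 22, 17)
board [[ 713.6 -109.4]
 [ 466.1 -134.2]
 [ 441.8   95.2]]
slate [0.5888 0.0107 0.0219]
blade [0.6907 0.0088 0.0243]
leg [0.607  0.1051 0.0245]
shaft [ 0.497  -0.0164  0.0233]
board [ 0.6048 -0.0832  0.0125]
bench [ 5.642e-01 -1.739e-01  2.000e-04]
cam [0.5226 0.284  0.0257]
hub [0.5317 0.3526 0.0293]
```

```bash
cat >> m.py <<'E'
def jig(p,K,M,box):
    "square's top face -> jig origin (mm, world) and yaw; fits lines to the four long edges at z=24"
    m=grey(p,box,22,115);m=cv2.morphologyEx(m,cv2.MORPH_OPEN,np.ones((3,3)))
    ct=max(cv2.findContours(m,0,cv2.CHAIN_APPROX_NONE)[0],key=cv2.contourArea)[:,0]
    q=plane(ct,.024,K,M)[:,:2]*1000
    return q,m
def fitjig(q,th0,o0):
    th,o=th0,np.array(o0,float)
    for it in range(8):
        c,s=np.cos(th),np.sin(th);j=(q-o)@np.array([[c,-s],[s,c]])
        rows=[];rhs=[];res={}
        for n,ax,val,lo,hi in(("bi",0,115,-80,90),("bo",0,133,-80,105),("li",1,100,-15,100),("lo",1,118,-15,118)):
            k=(abs(j[:,ax]-val)<6)&(j[:,1-ax]>lo)&(j[:,1-ax]<hi);e=j[k,ax]-val;t=j[k,1-ax];res[n]=(k.sum(),e.mean().round(2) if k.any() else None)
            for ee,tt in zip(e,t):
                r=[0,0,0];r[ax]=1;r[2]=-tt if ax==0 else tt
                rows.append(r);rhs.append(ee)
        x=np.linalg.lstsq(np.array(rows,float),np.array(rhs),rcond=None)[0]
        o=o+np.array([c*x[0]-s*x[1],s*x[0]+c*x[1]]);th+=x[2]
    return o,th,res
E
python3 - <<'E'
from m import *
p,d,K,M=load("w2")
q,m=jig(p,K,M,(185,95,410,275))
o,th,res=fitjig(q,np.radians(5.9),(590-0,-8))
print(o,np.degrees(th),res,len(q))
Rj=np.array([[np.cos(th),-np.sin(th)],[np.sin(th),np.cos(th)]])
print("jig rng",((q-o)@Rj).min(0),((q-o)@Rj).max(0))
c,sz,a=slate(p,K,M,(230,135,370,290));print("slate in jig",(c-o)@Rj,a-np.degrees(th),"home",o+Rj@[45,45],"shaft",o+Rj@[-79,0])
print("board corners jig",((plane([(409,102),(414,305),(238,321)],.012,K,M)[:,:2]*1000-o)@Rj).round(1))
S=o+Rj@[-79,0];print("shaft foot/top px",proj([[*S/1000,.012],[*S/1000,.048]],K,M).round(1))
# cam in this view: dark mask at z=.03
h=cv2.cvtColor(p,cv2.COLOR_BGR2HSV)
# mallet grasp: head (0.522,-0.350)
P=cloud(d,K,M);k=(P[...,2]>.08)&(P[...,2]<.1)&(P[...,1]<-.2);k[:, :560]=0;k[:150]=0;k[330:]=0
print("mallet head",cv2.minEnclosingCircle(P[k][:,:2].astype(np.float32)*1000),P[k].mean(0),k.sum())
k=(P[...,2]>.035)&(P[...,2]<.065)&(h[...,1]>90)&(h[...,0]<20);k[:,:515]=0;k[:280]=0;k[375:]=0
x=P[k][:,:2]*1000;print("handle",x.mean(0),np.degrees(np.arctan2(*cv2.fitLine(x.astype(np.float32),cv2.DIST_L2,0,.01,.01)[1::-1,0])))
E
```

```text
[584.28224634  -6.9845573 ] 5.953261847099232 {'bi': (np.int64(158), np.float64(0.0)), 'bo': (np.int64(0), None), 'li': (np.int64(108), np.float64(1.44)), 'lo': (np.int64(124), np.float64(-1.26))} 658
jig rng [-31.92737861 -95.6045069 ] [115.8476136  117.92903538]
slate in jig [ 3.72736487 15.4240471 ] 6.507339959541393 home [624.37228146  42.44002245] shaft [505.70830661 -15.17821315]
board corners jig [[ 118.  -115.2]
 [-130.7 -114.2]
 [-131.1  116.4]]
shaft foot/top px [[322.1 276.7]
 [321.9 289.6]]
mallet head ((522.6405639648438, -347.3374938964844), 27.823911666870117) [ 0.52334428 -0.33473691  0.08855638] 1281
handle [ 461.55316439 -301.76499716] -31.491272
```

```bash
python3 - <<'E'
from m import *
p,d,K,M=load("w2")
q,m=jig(p,K,M,(185,95,410,275))
o,th,res=fitjig(q,np.radians(5.9),(567,-8))
print(o,np.degrees(th),res,len(q))
Rj=np.array([[np.cos(th),-np.sin(th)],[np.sin(th),np.cos(th)]])
print("jig rng",((q-o)@Rj).min(0),((q-o)@Rj).max(0))
c,sz,a=slate(p,K,M,(230,135,370,290));print("slate in jig",(c-o)@Rj,a-np.degrees(th),"home",o+Rj@[45,45],"shaft",o+Rj@[-79,0])
print("board corners jig",((plane([(409,102),(414,305),(238,321)],.012,K,M)[:,:2]*1000-o)@Rj).round(1))
S=o+Rj@[-79,0];print("shaft foot/top px",proj([[*S/1000,.012],[*S/1000,.048]],K,M).round(1))
yw=np.radians(55);go([.5226,-.349,.12],yw);go([.5226,-.349,.052],yw)
print(arm.sense()["tool_pos"])
E
```

```text
[567.31972516  -8.95593407] 6.15042313294348 {'bi': (np.int64(155), np.float64(1.03)), 'bo': (np.int64(172), np.float64(-0.93)), 'li': (np.int64(99), np.float64(1.68)), 'lo': (np.int64(124), np.float64(-1.34))} 658
jig rng [-14.45641606 -95.85593752] [132.73652494 117.694235  ]
slate in jig [20.85651574 15.55380993] 6.310178673697145 home [607.23944766  40.60630715] shaft [488.77444589 -17.41992272]
board corners jig [[ 134.7 -115.5]
 [-114.1 -113.6]
 [-113.7  117. ]]
shaft foot/top px [[323.8 288.9]
 [323.8 302.6]]
go {'dx': np.float64(-9.79), 'dy': np.float64(33.02), 'dz': np.float64(17.95)} {'wx': np.float64(0.02), 'wy': np.float64(0.06), 'wz': np.float64(35.12)} j6 2.99
go {'dx': np.float64(-9.78), 'dy': np.float64(33.02), 'dz': np.float64(24.75)} {'wx': np.float64(0.02), 'wy': np.float64(0.06), 'wz': np.float64(35.12)} j6 2.99
[ 0.61998493 -0.01864869  0.29943603]
```

Emit:
{"name": "apply_moves", "arguments": {
  "rows": [
    {"dx":-9.8,"dy":33.0,"dz":10,"wx":0,"wy":0,"wz":-145,"jaw":0},
    {"dx":-9.8,"dy":33.0,"dz":10,"wx":0,"wy":0,"wz":-145,"jaw":0},
    {"dx":-9.8,"dy":33.0,"dz":10,"wx":0,"wy":0,"wz":-145,"jaw":0},
    {"dx":-9.8,"dy":33.0,"dz":10,"wx":0,"wy":0,"wz":-145,"jaw":0},
    {"dx":-9.8,"dy":33.0,"dz":10,"wx":0,"wy":0,"wz":-145,"jaw":0},
    {"dx":-9.8,"dy":33.0,"dz":10,"wx":0,"wy":0,"wz":-145,"jaw":0},
    {"dx":-9.8,"dy":33.0,"dz":10,"wx":0,"wy":0,"wz":-145,"jaw":0},
    {"dx":-9.8,"dy":33.0,"dz":10,"wx":0,"wy":0,"wz":-145,"jaw":0},
    {"dx":-9.8,"dy":33.0,"dz":10,"wx":0,"wy":0,"wz":-145,"jaw":0},
    {"dx":-9.8,"dy":33.0,"dz":10,"wx":0,"wy":0,"wz":-145,"jaw":0},
    {"dx":-9.8,"dy":33.0,"dz":10,"wx":0,"wy":0,"wz":-145,"jaw":0},
    {"dx":-9.8,"dy":33.0,"dz":10,"wx":0,"wy":0,"wz":-145,"jaw":0}
  ]
}}

```text
time: 3.25
tool_pos: [0.5199, -0.3505, 0.2004]
tool_rot: [-1.399, -2.812, 0.0]
ft_force: [-0.8, 0.4, 0.8]
grip_width: 0.0848
gripper_force: 0.0
```

```bash
python3 - <<'E'
from h import *
s=arm.sense();print(s["joint_pos"]);yw=np.radians(55);go([.5226,-.349,.14],yw);go([.5226,-.349,.05],yw)
E
```

```text
[-7.09505136e-01  5.03758673e-01  8.90148868e-02  1.15652580e+00
 -2.66655356e-04  2.13995114e-01]
go {'dx': np.float64(-0.05), 'dy': np.float64(0.3), 'dz': np.float64(6.04)} {'wx': np.float64(-0.02), 'wy': np.float64(-0.03), 'wz': np.float64(-17.91)} j6 0.21
go {'dx': np.float64(-0.05), 'dy': np.float64(0.31), 'dz': np.float64(15.04)} {'wx': np.float64(-0.02), 'wy': np.float64(-0.03), 'wz': np.float64(-17.91)} j6 0.21
```

Emit:
{"name": "apply_moves", "arguments": {
  "rows": [
    {"dx":-0.1,"dy":0.3,"dz":2,"wx":0,"wy":0,"wz":-17.9,"jaw":0},
    {"dx":-0.1,"dy":0.3,"dz":5,"wx":0,"wy":0,"wz":-17.9,"jaw":0},
    {"dx":-0.1,"dy":0.3,"dz":9,"wx":0,"wy":0,"wz":-17.9,"jaw":0},
    {"dx":-0.1,"dy":0.3,"dz":12,"wx":0,"wy":0,"wz":-17.9,"jaw":0},
    {"dx":-0.1,"dy":0.3,"dz":15,"wx":0,"wy":0,"wz":-17.9,"jaw":0},
    {"dx":-0.1,"dy":0.3,"dz":15,"wx":0,"wy":0,"wz":-17.9,"jaw":0},
    {"dx":-0.1,"dy":0.3,"dz":15,"wx":0,"wy":0,"wz":-17.9,"jaw":255},
    {"dx":-0.1,"dy":0.3,"dz":15,"wx":0,"wy":0,"wz":-17.9,"jaw":255},
    {"dx":-0.1,"dy":0.3,"dz":15,"wx":0,"wy":0,"wz":-17.9,"jaw":255},
    {"dx":-0.1,"dy":0.3,"dz":15,"wx":0,"wy":0,"wz":-17.9,"jaw":255},
    {"dx":-0.1,"dy":0.3,"dz":15,"wx":0,"wy":0,"wz":-17.9,"jaw":255},
    {"dx":-0.1,"dy":0.3,"dz":15,"wx":0,"wy":0,"wz":-17.9,"jaw":255}
  ]
}}

```text
time: 4.75
tool_pos: [0.5251, -0.3501, 0.0524]
tool_rot: [0.952, 2.991, -0.003]
ft_force: [-2.6, -2.1, 6.0]
grip_width: 0.0547
gripper_force: 62.2
```

```bash
cat >> h.py <<'E'
O=np.array([567.3,-9.0]);TH=np.radians(6.15);RJ=np.array([[np.cos(TH),-np.sin(TH)],[np.sin(TH),np.cos(TH)]])
def J(x,y,z): return np.r_[(O+RJ@[x,y])/1000,z]
def toJ(P): return RJ.T@(np.asarray(P)[:2]*1000-O)
E
python3 - <<'E'
from h import *
s=arm.sense();print(R.from_rotvec(s["tool_rot"]).as_matrix().round(3),s["joint_pos"].round(2))
y=TH+np.pi/2
go([*s["tool_pos"][:2],.13],np.radians(55));go(J(21,-88,.13),y);go(J(21,-88,.068),y)
E
```

```text
[[-0.816  0.578  0.002]
 [ 0.578  0.816 -0.003]
 [-0.003 -0.001 -1.   ]] [-0.7   0.63 -0.11  0.83 -0.   -0.09]
go {'dx': np.float64(-0.02), 'dy': np.float64(-0.01), 'dz': np.float64(-7.76)} {'wx': np.float64(-0.06), 'wy': np.float64(0.18), 'wz': np.float64(-0.3)} j6 -0.09
go {'dx': np.float64(8.84), 'dy': np.float64(25.07), 'dz': np.float64(-7.81)} {'wx': np.float64(-0.12), 'wy': np.float64(0.15), 'wz': np.float64(-41.45)} j6 -0.09
go {'dx': np.float64(8.86), 'dy': np.float64(25.07), 'dz': np.float64(-1.61)} {'wx': np.float64(-0.12), 'wy': np.float64(0.15), 'wz': np.float64(-41.45)} j6 -0.09
```

Emit:
{"name": "apply_moves", "arguments": {
  "rows": [
    {"dx":0,"dy":0,"dz":-4,"wx":0,"wy":0,"wz":0,"jaw":255},
    {"dx":0,"dy":0,"dz":-7.8,"wx":0,"wy":0,"wz":0,"jaw":255},
    {"dx":2,"dy":5,"dz":-7.8,"wx":0,"wy":0,"wz":-10,"jaw":255},
    {"dx":4,"dy":10,"dz":-7.8,"wx":0,"wy":0,"wz":-20,"jaw":255},
    {"dx":6,"dy":16,"dz":-7.8,"wx":0,"wy":0,"wz":-30,"jaw":255},
    {"dx":8,"dy":21,"dz":-7.8,"wx":0,"wy":0,"wz":-41.4,"jaw":255},
    {"dx":8.8,"dy":25.1,"dz":-7.8,"wx":0,"wy":0,"wz":-41.4,"jaw":255},
    {"dx":8.8,"dy":25.1,"dz":-7.8,"wx":0,"wy":0,"wz":-41.4,"jaw":255},
    {"dx":8.8,"dy":25.1,"dz":-5,"wx":0,"wy":0,"wz":-41.4,"jaw":255},
    {"dx":8.8,"dy":25.1,"dz":-2.5,"wx":0,"wy":0,"wz":-41.4,"jaw":255},
    {"dx":8.8,"dy":25.1,"dz":-1.6,"wx":0,"wy":0,"wz":-41.4,"jaw":255},
    {"dx":8.8,"dy":25.1,"dz":-1.6,"wx":0,"wy":0,"wz":-41.4,"jaw":255}
  ]
}}

```text
time: 6.25
tool_pos: [0.5973, -0.0937, 0.0664]
tool_rot: [0.166, -3.137, -0.0]
ft_force: [-0.8, -0.2, -2.1]
grip_width: 0.0549
gripper_force: 65.0
```

```bash
python3 - <<'E'
from m import *
s=arm.sense();print(s["tool_pos"],toJ(s["tool_pos"]),s["ft_force"]);y=TH+np.pi/2
p,d,K,M=shot("top","t2");P=cloud(d,K,M)
sc=get_image("scene")[0];cv2.imwrite("pics/s2.png",cv2.resize(sc[180:360,240:480],(800,600),interpolation=cv2.INTER_CUBIC))
go(J(21,-64,.068),y);go(J(21,-40,.068),y)
E
```

```text
[ 0.59727226 -0.09369351  0.0664458 ] [ 20.72639763 -87.4170624 ] [-0.77051699 -0.21883317 -2.06343186]
go {'dx': np.float64(0.07), 'dy': np.float64(2.35), 'dz': np.float64(-0.06)} {'wx': np.float64(-0.04), 'wy': np.float64(0.08), 'wz': np.float64(-0.06)} j6 -0.38
go {'dx': np.float64(0.07), 'dy': np.float64(4.75), 'dz': np.float64(-0.06)} {'wx': np.float64(-0.04), 'wy': np.float64(0.08), 'wz': np.float64(-0.06)} j6 -0.38
```

View pics/s2.png

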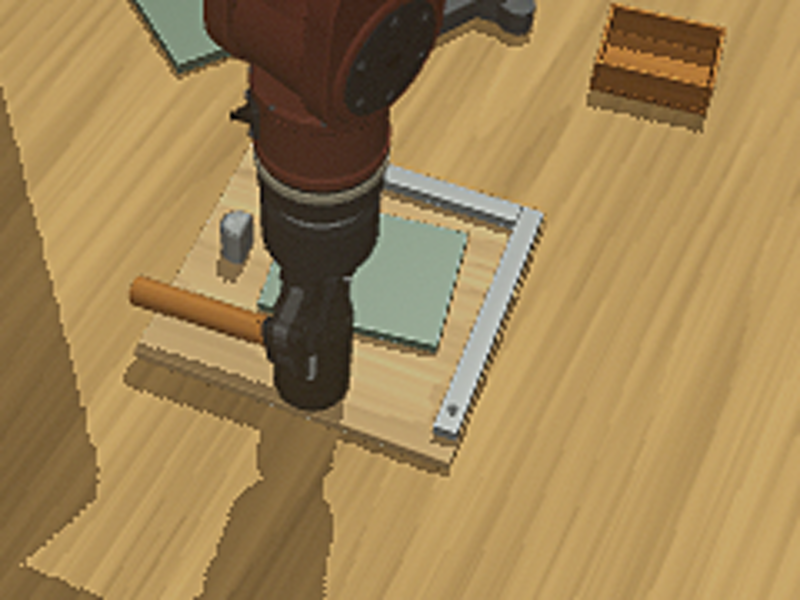

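The scene crop shows the mallet held upright at the slate's −y side (head about (312,340) in the crop). The handle runs along −x, clear of the shaft at (235,235). I'll push towards +y.

Emit:
{"name": "apply_moves", "arguments": {
  "rows": [
    {"dx":0,"dy":0.8,"dz":0,"wx":0,"wy":0,"wz":0,"jaw":255},
    {"dx":0,"dy":1.5,"dz":0,"wx":0,"wy":0,"wz":0,"jaw":255},
    {"dx":0,"dy":1.8,"dz":0,"wx":0,"wy":0,"wz":0,"jaw":255},
    {"dx":0,"dy":2.1,"dz":0,"wx":0,"wy":0,"wz":0,"jaw":255},
    {"dx":0,"dy":2.4,"dz":0,"wx":0,"wy":0,"wz":0,"jaw":255},
    {"dx":0,"dy":2.7,"dz":0,"wx":0,"wy":0,"wz":0,"jaw":255},
    {"dx":0,"dy":2.9,"dz":0,"wx":0,"wy":0,"wz":0,"jaw":255},
    {"dx":0,"dy":3.1,"dz":0,"wx":0,"wy":0,"wz":0,"jaw":255},
    {"dx":0,"dy":3.3,"dz":0,"wx":0,"wy":0,"wz":0,"jaw":255},
    {"dx":0,"dy":3.5,"dz":0,"wx":0,"wy":0,"wz":0,"jaw":255},
    {"dx":0,"dy":3.7,"dz":0,"wx":0,"wy":0,"wz":0,"jaw":255},
    {"dx":0,"dy":3.9,"dz":0,"wx":0,"wy":0,"wz":0,"jaw":255}
  ]
}}

```text
time: 7.85
tool_pos: [0.5934, -0.0543, 0.0664]
tool_rot: [-0.168, 3.137, -0.0]
ft_force: [-0.9, -3.6, -0.8]
grip_width: 0.0549
gripper_force: 65.1
```

Emit:
{"name": "apply_moves", "arguments": {
  "rows": [
    {"dx":0,"dy":0.1,"dz":0,"wx":0,"wy":0,"wz":0,"jaw":255},
    {"dx":0,"dy":0.2,"dz":0,"wx":0,"wy":0,"wz":0,"jaw":255},
    {"dx":0,"dy":0.3,"dz":0,"wx":0,"wy":0,"wz":0,"jaw":255},
    {"dx":0,"dy":0.4,"dz":0,"wx":0,"wy":0,"wz":0,"jaw":255},
    {"dx":0,"dy":0.5,"dz":0,"wx":0,"wy":0,"wz":0,"jaw":255},
    {"dx":0,"dy":0.6,"dz":0,"wx":0,"wy":0,"wz":0,"jaw":255},
    {"dx":0,"dy":0.7,"dz":0,"wx":0,"wy":0,"wz":0,"jaw":255}
  ]
}}

```text
time: 8.72
tool_pos: [0.5927, -0.0478, 0.0664]
tool_rot: [-0.167, 3.137, -0.002]
ft_force: [0.8, -7.5, -0.3]
grip_width: 0.0546
gripper_force: 65.5
```

```bash
python3 - <<'E'
from m import *
s=arm.sense();print(toJ(s["tool_pos"]),s["ft_force"],s["time"])
p,d,K,M=shot("scene","s3")
h=cv2.cvtColor(p,cv2.COLOR_BGR2HSV);m=cv2.inRange(h,(42,28,40),(95,255,255));m[:215]=0;m[300:]=0;m[:,:300]=0;m[:,410:]=0
ct=max(cv2.findContours(m,0,2)[0],key=cv2.contourArea);q=cv2.approxPolyDP(ct,3,True)[:,0]
for a in q:print(a,toJ(plane(a,.022,K,M)[0]).round(1))
E
```

```text
[ 21.11723008 -41.31858361] [ 0.82887795 -7.53146822 -0.34463755] 8.725
[360 238] [21.9 92.1]
[352 248] [14.  52.7]
[352 271] [ 39.6 -15.3]
[372 278] [ 93.1 -15.9]
[383 244] [84.8 96.3]
```

Emit:
{"name": "apply_moves", "arguments": {
  "rows": [
    {"dx":0,"dy":0.1,"dz":0,"wx":0,"wy":0,"wz":0,"jaw":255},
    {"dx":0,"dy":0.15,"dz":0,"wx":0,"wy":0,"wz":0,"jaw":255},
    {"dx":0,"dy":0.2,"dz":0,"wx":0,"wy":0,"wz":0,"jaw":255}
  ]
}}

```text
time: 9.15
tool_pos: [0.5925, -0.0471, 0.0665]
tool_rot: [0.166, -3.137, 0.005]
ft_force: [-1.7, -11.6, 0.6]
grip_width: 0.055
gripper_force: 66.0
```

Emit:
{"name": "apply_moves", "arguments": {
  "rows": [
    {"dx":0,"dy":0.1,"dz":0,"wx":0,"wy":0,"wz":0,"jaw":255},
    {"dx":0,"dy":0.15,"dz":0,"wx":0,"wy":0,"wz":0,"jaw":255},
    {"dx":0,"dy":0.2,"dz":0,"wx":0,"wy":0,"wz":0,"jaw":255},
    {"dx":0,"dy":0.2,"dz":0,"wx":0,"wy":0,"wz":0,"jaw":255}
  ]
}}

```text
time: 9.65
tool_pos: [0.5919, -0.0463, 0.0665]
tool_rot: [0.165, -3.136, 0.009]
ft_force: [-1.5, -15.1, 1.2]
grip_width: 0.0545
gripper_force: 66.6
```

```bash
python3 - <<'E'
from m import *
s=arm.sense();print(toJ(s["tool_pos"]),s["ft_force"],s["time"])
p,d,K,M=shot("scene","s4")
h=cv2.cvtColor(p,cv2.COLOR_BGR2HSV);m=cv2.inRange(h,(42,28,40),(95,255,255));m[:215]=0;m[300:]=0;m[:,:300]=0;m[:,410:]=0
ct=max(cv2.findContours(m,0,1)[0],key=cv2.contourArea)
j=np.array([toJ(a) for a in plane(ct[:,0],.022,K,M)])
for lo,hi,ax in((78,100,0),(85,105,1)):
    k=(j[:,ax]>lo)&(j[:,ax]<hi)&(j[:,1-ax]>(0 if ax==0 else 25))&(j[:,1-ax]<(85 if ax==0 else 75))
    print(ax,k.sum(),np.polyfit(j[k,1-ax],j[k,ax],1))
cv2.imwrite("pics/s4c.png",cv2.resize(p[200:320,280:440],(800,600),interpolation=cv2.INTER_CUBIC))
E
```

```text
[ 20.47632957 -39.72569794] [ -1.5335086  -15.06743781   1.16806229] 9.65
0 29 [-0.09200072 91.9797735 ]
1 18 [7.51047267e-02 9.10123963e+01]
```

View pics/s4c.png

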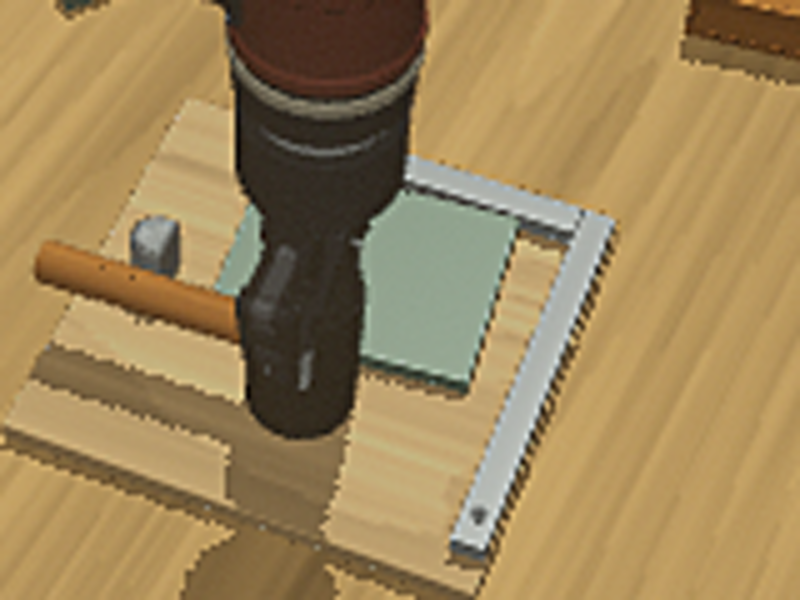

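The crop shows the slate still turned about 5°, with its +x,+y corner on the leg and a wedge-shaped gap at (545,237). The handle passes close to the shaft at (155,245), so I'll check the torque and the wrist view for a jam.

```bash
python3 - <<'E'
from m import *
s=arm.sense();print(s["wrist_torque"],s["ft_force"],s["tool_rot"])
shot("wrist","w5")
E
```

```text
[-4.15371897  0.5586899   0.26315241] [ -1.99813796 -17.09238153   0.79949658] [ 0.16521376 -3.13611721  0.00891279]
```

View pics/w5.png

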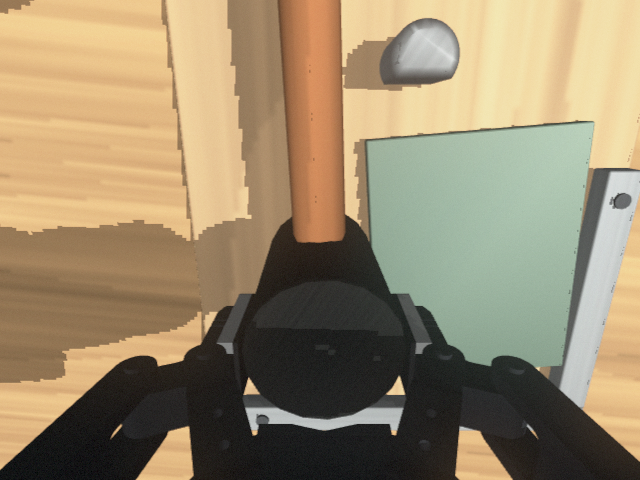

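The handle clears the shaft at (430,50). The slate corner is jammed by friction, because the push line falls inside the friction cone. I'll back off and push near the slate's −x end.

Emit:
{"name": "apply_moves", "arguments": {
  "rows": [
    {"dx":0,"dy":-0.8,"dz":0,"wx":0,"wy":0,"wz":0,"jaw":255},
    {"dx":0,"dy":-1.6,"dz":0,"wx":0,"wy":0,"wz":0,"jaw":255},
    {"dx":2.5,"dy":-1.6,"dz":0,"wx":0,"wy":0,"wz":0,"jaw":255},
    {"dx":5,"dy":-1.6,"dz":0,"wx":0,"wy":0,"wz":0,"jaw":255},
    {"dx":5,"dy":-1.1,"dz":0,"wx":0,"wy":0,"wz":0,"jaw":255},
    {"dx":5,"dy":-0.9,"dz":0,"wx":0,"wy":0,"wz":0,"jaw":255},
    {"dx":5,"dy":-0.7,"dz":0,"wx":0,"wy":0,"wz":0,"jaw":255},
    {"dx":5,"dy":-0.5,"dz":0,"wx":0,"wy":0,"wz":0,"jaw":255},
    {"dx":5,"dy":-0.5,"dz":0,"wx":0,"wy":0,"wz":0,"jaw":255}
  ]
}}

```text
time: 10.88
tool_pos: [0.5433, -0.0539, 0.0664]
tool_rot: [-0.168, 3.137, -0.001]
ft_force: [-1.1, -3.1, -0.5]
grip_width: 0.0551
gripper_force: 65.4
```

```bash
cat >> m.py <<'E'
def look(n):
    s=arm.sense();print(toJ(s["tool_pos"]).round(1),s["ft_force"].round(1),s["wrist_torque"].round(2),s["time"])
    p,d,K,M=shot("wrist",n)
    h=cv2.cvtColor(p,cv2.COLOR_BGR2HSV);m=cv2.inRange(h,(42,28,40),(95,255,255))
    ct=max(cv2.findContours(m,0,1)[0],key=cv2.contourArea)
    j=np.array([toJ(a) for a in plane(ct[:,0],.022,K,M)]);print("slate rng",j.min(0).round(1),j.max(0).round(1))
    for nm,ax,f in(("+y",1,max),("-y",1,min),("-x",0,min),("+x",0,max)):
        e=np.percentile(j[:,ax],90 if f is max else 10);k=abs(j[:,ax]-e)<9
        t=j[k,1-ax];mid=(t>np.percentile(t,15))&(t<np.percentile(t,85));a,b=np.polyfit(t[mid],j[k,ax][mid],1)
        r=abs(j[k,ax][mid]-a*t[mid]-b);a,b=np.polyfit(t[mid][r<1.5],j[k,ax][mid][r<1.5],1)
        print(nm,k.sum(),"slope deg",np.degrees(np.arctan(a)).round(1),"at mid",(a*t.mean()+b).round(1),"span",t.min().round(0),t.max().round(0))
E
python3 -c "
from m import *
look('w6')"
```

```text
[-28.6 -42.1] [-1.1 -3.1 -0.5] [-0.89  0.08 -0.02] 10.875
slate rng [-52.2 -17.2] [51.3 98.6]
+y 212 slope deg 3.7 at mid 95.4 span -52.0 51.0
-y 86 slope deg -1.0 at mid -5.4 span -47.0 -8.0
-x 237 slope deg -3.5 at mid -49.1 span -17.0 93.0
+x 285 slope deg -3.3 at mid 43.8 span 43.0 99.0
```

Emit:
{"name": "apply_moves", "arguments": {
  "rows": [
    {"dx":0,"dy":0.1,"dz":0,"wx":0,"wy":0,"wz":0,"jaw":255},
    {"dx":0,"dy":0.2,"dz":0,"wx":0,"wy":0,"wz":0,"jaw":255},
    {"dx":0,"dy":0.3,"dz":0,"wx":0,"wy":0,"wz":0,"jaw":255},
    {"dx":0,"dy":0.35,"dz":0,"wx":0,"wy":0,"wz":0,"jaw":255},
    {"dx":0,"dy":0.4,"dz":0,"wx":0,"wy":0,"wz":0,"jaw":255}
  ]
}}

```text
time: 11.55
tool_pos: [0.5424, -0.0496, 0.0662]
tool_rot: [0.168, -3.137, -0.0]
ft_force: [-1.5, -3.4, -0.8]
grip_width: 0.0548
gripper_force: 65.4
```

```bash
python3 -c "
from m import *
look('w7')"
```

```text
[-29.2 -37.7] [-1.5 -3.4 -0.8] [-0.99  0.44  0.11] 11.55
slate rng [-49.5 -12.5] [47.7 99.7]
+y 186 slope deg 1.6 at mid 98.2 span -49.0 48.0
-y 107 slope deg 0.0 at mid -3.5 span -47.0 -11.0
-x 238 slope deg -1.4 at mid -48.0 span -13.0 97.0
+x 327 slope deg -4.6 at mid 38.8 span 43.0 100.0
```

Emit:
{"name": "apply_moves", "arguments": {
  "rows": [
    {"dx":0,"dy":0.1,"dz":0,"wx":0,"wy":0,"wz":0,"jaw":255},
    {"dx":0,"dy":0.2,"dz":0,"wx":0,"wy":0,"wz":0,"jaw":255},
    {"dx":0,"dy":0.3,"dz":0,"wx":0,"wy":0,"wz":0,"jaw":255},
    {"dx":0,"dy":0.35,"dz":0,"wx":0,"wy":0,"wz":0,"jaw":255}
  ]
}}

```text
time: 12.1
tool_pos: [0.5422, -0.0467, 0.0663]
tool_rot: [0.167, -3.137, 0.002]
ft_force: [-1.2, -5.8, -4.5]
grip_width: 0.0551
gripper_force: 65.3
```

```bash
python3 -c "
from m import *
look('w8')"
```

```text
[-29.  -34.8] [-1.2 -5.8 -4.5] [-1.67  0.27  0.07] 12.1
slate rng [-47.7  -9.4] [ 45.7 100.7]
+y 186 slope deg 0.3 at mid 100.2 span -47.0 46.0
-y 125 slope deg -2.0 at mid 1.8 span -47.0 -5.0
-x 237 slope deg 0.0 at mid -47.1 span -9.0 100.0
+x 264 slope deg 2.4 at mid 38.1 span 41.0 101.0
```

Emit:
{"name": "apply_moves", "arguments": {
  "rows": [
    {"dx":0,"dy":-0.8,"dz":0,"wx":0,"wy":0,"wz":0,"jaw":255},
    {"dx":0,"dy":-1.5,"dz":-2,"wx":0,"wy":0,"wz":0,"jaw":255},
    {"dx":0,"dy":-1.5,"dz":-5,"wx":0,"wy":0,"wz":0,"jaw":255},
    {"dx":4,"dy":2,"dz":-5,"wx":0,"wy":0,"wz":0,"jaw":255},
    {"dx":6.6,"dy":6,"dz":-5,"wx":0,"wy":0,"wz":0,"jaw":255},
    {"dx":6.6,"dy":8,"dz":-5,"wx":0,"wy":0,"wz":0,"jaw":255},
    {"dx":6.6,"dy":8,"dz":-5,"wx":0,"wy":0,"wz":0,"jaw":255},
    {"dx":6.6,"dy":8,"dz":-2,"wx":0,"wy":0,"wz":0,"jaw":255},
    {"dx":6.6,"dy":8,"dz":0,"wx":0,"wy":0,"wz":0,"jaw":255},
    {"dx":5.5,"dy":8,"dz":0,"wx":0,"wy":0,"wz":0,"jaw":255},
    {"dx":5,"dy":8,"dz":0,"wx":0,"wy":0,"wz":0,"jaw":255},
    {"dx":4.6,"dy":8,"dz":0,"wx":0,"wy":0,"wz":0,"jaw":255}
  ]
}}

```text
time: 13.65
tool_pos: [0.4891, 0.0282, 0.0669]
tool_rot: [-0.167, 3.136, 0.0]
ft_force: [-0.5, -0.5, -3.5]
grip_width: 0.0548
gripper_force: 64.1
```

```bash
python3 -c "
from m import *
look('w9')"
```

```text
[-73.8  45.4] [-0.5 -0.5 -3.5] [-0.01 -0.06 -0.02] 13.65
slate rng [ 0.9 -5.8] [46.  96.1]
+y 95 slope deg -1.1 at mid 92.6 span 1.0 46.0
-y 97 slope deg 11.3 at mid -5.1 span 2.0 46.0
-x 98 slope deg 0.0 at mid 8.6 span -6.0 96.0
+x 244 slope deg 0.1 at mid 36.5 span -4.0 93.0
```

Emit:
{"name": "apply_moves", "arguments": {
  "rows": [
    {"dx":-0.2,"dy":0,"dz":0,"wx":0,"wy":0,"wz":0,"jaw":255},
    {"dx":-0.4,"dy":0,"dz":0,"wx":0,"wy":0,"wz":0,"jaw":255},
    {"dx":-0.6,"dy":0,"dz":0,"wx":0,"wy":0,"wz":0,"jaw":255},
    {"dx":-0.8,"dy":0,"dz":0,"wx":0,"wy":0,"wz":0,"jaw":255},
    {"dx":-1.0,"dy":0,"dz":0,"wx":0,"wy":0,"wz":0,"jaw":255},
    {"dx":-1.2,"dy":0,"dz":0,"wx":0,"wy":0,"wz":0,"jaw":255},
    {"dx":-1.4,"dy":0,"dz":0,"wx":0,"wy":0,"wz":0,"jaw":255},
    {"dx":-1.6,"dy":0,"dz":0,"wx":0,"wy":0,"wz":0,"jaw":255},
    {"dx":-1.8,"dy":0,"dz":0,"wx":0,"wy":0,"wz":0,"jaw":255},
    {"dx":-1.9,"dy":0,"dz":0,"wx":0,"wy":0,"wz":0,"jaw":255},
    {"dx":-2.0,"dy":0,"dz":0,"wx":0,"wy":0,"wz":0,"jaw":255}
  ]
}}

```text
time: 15.08
tool_pos: [0.5076, 0.0305, 0.0663]
tool_rot: [0.168, -3.136, 0.0]
ft_force: [-3.5, -0.6, -1.8]
grip_width: 0.055
gripper_force: 64.1
```

```bash
python3 -c "
from m import *
look('w10')
p,d,K,M=shot('scene','s10')
h=cv2.cvtColor(p,cv2.COLOR_BGR2HSV);m=cv2.inRange(h,(42,28,40),(95,255,255));m[:215]=0;m[300:]=0;m[:,:300]=0;m[:,410:]=0
ct=max(cv2.findContours(m,0,1)[0],key=cv2.contourArea)
j=np.array([toJ(a) for a in plane(ct[:,0],.022,K,M)]);print(j.min(0),j.max(0))
k=(j[:,0]>100)&(j[:,1]>5)&(j[:,1]<85);print(np.polyfit(j[k,1],j[k,0],1))
"
```

```text
[-55.2  45.6] [-3.5 -0.6 -1.8] [-0.19  0.85 -0.04] 15.075
slate rng [18.  -5.3] [63.6 96.1]
+y 99 slope deg -1.4 at mid 92.5 span 18.0 64.0
-y 99 slope deg 1.2 at mid -1.9 span 19.0 64.0
-x 98 slope deg -0.5 at mid 26.1 span -5.0 96.0
+x 241 slope deg 0.1 at mid 54.2 span -3.0 93.0
[-28.64889412 -15.74866361] [110.69205692  99.05810049]
[-1.17796507e-02  1.09139002e+02]
```

Emit:
{"name": "apply_moves", "arguments": {
  "rows": [
    {"dx":-0.1,"dy":0,"dz":0,"wx":0,"wy":0,"wz":0,"jaw":255},
    {"dx":-0.2,"dy":0,"dz":0,"wx":0,"wy":0,"wz":0,"jaw":255},
    {"dx":-0.3,"dy":0,"dz":0,"wx":0,"wy":0,"wz":0,"jaw":255},
    {"dx":-0.4,"dy":0,"dz":0,"wx":0,"wy":0,"wz":0,"jaw":255}
  ]
}}

```text
time: 15.68
tool_pos: [0.5119, 0.0309, 0.0663]
tool_rot: [0.168, -3.137, 0.0]
ft_force: [-3.6, -0.1, -1.0]
grip_width: 0.0548
gripper_force: 64.2
```

Emit:
{"name": "apply_moves", "arguments": {
  "rows": [
    {"dx":-0.1,"dy":0,"dz":0,"wx":0,"wy":0,"wz":0,"jaw":255},
    {"dx":-0.2,"dy":0,"dz":0,"wx":0,"wy":0,"wz":0,"jaw":255},
    {"dx":-0.2,"dy":0,"dz":0,"wx":0,"wy":0,"wz":0,"jaw":255}
  ]
}}

```text
time: 16.05
tool_pos: [0.5124, 0.031, 0.0662]
tool_rot: [0.167, -3.135, 0.0]
ft_force: [-7.9, -1.2, 2.7]
grip_width: 0.0544
gripper_force: 64.3
```

Emit:
{"name": "apply_moves", "arguments": {
  "rows": [
    {"dx":-0.1,"dy":0,"dz":0,"wx":0,"wy":0,"wz":0,"jaw":255},
    {"dx":-0.15,"dy":0,"dz":0,"wx":0,"wy":0,"wz":0,"jaw":255},
    {"dx":-0.15,"dy":0,"dz":0,"wx":0,"wy":0,"wz":0,"jaw":255}
  ]
}}

```text
time: 16.42
tool_pos: [0.5128, 0.0311, 0.066]
tool_rot: [0.167, -3.133, 0.001]
ft_force: [-10.3, -1.4, 4.8]
grip_width: 0.055
gripper_force: 64.5
```

```bash
python3 -c "
from m import *
look('w11')
p,d,K,M=shot('scene','s11')
h=cv2.cvtColor(p,cv2.COLOR_BGR2HSV);m=cv2.inRange(h,(42,28,40),(95,255,255));m[:215]=0;m[300:]=0;m[:,:300]=0;m[:,410:]=0
ct=max(cv2.findContours(m,0,1)[0],key=cv2.contourArea)
j=np.array([toJ(a) for a in plane(ct[:,0],.022,K,M)]);print(j.min(0),j.max(0))
k=(j[:,0]>100)&(j[:,1]>5)&(j[:,1]<85);print(np.polyfit(j[k,1],j[k,0],1))
"
```

```text
[-49.8  45.7] [-10.3  -1.4   4.8] [-0.48  2.71 -0.02] 16.425
slate rng [23.5 -5.2] [68. 96.]
+y 96 slope deg -2.6 at mid 92.7 span 23.0 68.0
-y 97 slope deg 5.5 at mid -2.9 span 24.0 68.0
-x 98 slope deg 0.0 at mid 31.2 span -5.0 96.0
+x 236 slope deg 0.1 at mid 58.7 span -3.0 93.0
[-24.98407514 -15.55411735] [114.58774464  98.78859642]
[-2.89628230e-04  1.13103054e+02]
```

Emit:
{"name": "apply_moves", "arguments": {
  "rows": [
    {"dx":0.8,"dy":0,"dz":0,"wx":0,"wy":0,"wz":0,"jaw":255},
    {"dx":2.2,"dy":0,"dz":0,"wx":0,"wy":0,"wz":0,"jaw":255},
    {"dx":2.2,"dy":0,"dz":-5,"wx":0,"wy":0,"wz":0,"jaw":255},
    {"dx":2.2,"dy":0,"dz":-11,"wx":0,"wy":0,"wz":0,"jaw":255},
    {"dx":0,"dy":-4,"dz":-16,"wx":0,"wy":0,"wz":0,"jaw":255},
    {"dx":-3,"dy":-9,"dz":-18,"wx":0,"wy":0,"wz":0,"jaw":255},
    {"dx":-5,"dy":-14,"dz":-18,"wx":0,"wy":0,"wz":0,"jaw":255},
    {"dx":-6,"dy":-16.6,"dz":-18,"wx":0,"wy":0,"wz":0,"jaw":255},
    {"dx":-6,"dy":-16.6,"dz":-18,"wx":0,"wy":0,"wz":0,"jaw":255}
  ]
}}

```text
time: 17.65
tool_pos: [0.593, -0.1293, 0.2458]
tool_rot: [-0.164, 3.137, -0.0]
ft_force: [-0.4, -0.3, -3.0]
grip_width: 0.0546
gripper_force: 65.3
```

```bash
python3 -c "
from m import *
look('w12')
p,d,K,M=load('w12')
P=cloud(d,K,M);h=cv2.cvtColor(p,cv2.COLOR_BGR2HSV)
g=(h[...,1]<22)&(h[...,2]>115)&(abs(P[...,2]-.024)<.006)
j=(P[...,:2].reshape(-1,2)*1000-O)@RJ;j=j.reshape(480,640,2)
print('square',g.sum(),np.percentile(j[g],[1,99],axis=0))
print('top view');p,d,K,M=shot('top','t12');print(slate(p,K,M,(285,180,360,255)))
c,sz,a=slate(p,K,M,(285,180,360,255));print((c-O)@RJ,sz,a-6.15)
"
```

```text
[  12.6 -122.4] [-0.4 -0.3 -3. ] [ 0.02 -0.09 -0.  ] 17.65
slate rng [-25.2  -9.1] [114.8 101.1]
+y 161 slope deg 0.4 at mid 99.8 span -25.0 115.0
-y 145 slope deg 0.0 at mid -8.6 span -24.0 114.0
-x 130 slope deg -0.8 at mid -24.7 span -9.0 101.0
+x 114 slope deg -0.4 at mid 114.3 span -9.0 101.0
square 4542 [[ -28.02743245 -345.61615305]
 [ 131.64525966  117.73795498]]
top view
(array([605.44873047,  41.98862457]), [104.92259979248047, 134.1554718017578], np.float32(6.2970505))
[43.39167894 46.60823608] [104.92259979248047, 134.1554718017578] 0.14705038
```

The slate measures −25..115 by −9..101 in the jig frame and is square within 0.5°, so it is home. Next I'll stand the mallet on the bench.

```bash
python3 - <<'E'
from h import *
y=TH+np.pi/2;go([.52,-.30,.12],y);go([.52,-.30,.0535],y)
p,d,K,M=load("w12");P=cloud(d,K,M)
k=(P[...,1]<-.2)&(P[...,2]>.015)&(P[...,2]<.2)&(np.hypot(P[...,0]-.593,P[...,1]+.129)>.1);k&=~((abs(P[...,1]+.14)<.04))
x=P[k];print(k.sum(), [x[(abs(x[:,0]-.52)<.1)&(abs(x[:,1]+.3)<.09)].shape])
E
```

```text
go {'dx': np.float64(9.0), 'dy': np.float64(-16.43), 'dz': np.float64(12.6)} {'wx': np.float64(0.03), 'wy': np.float64(-0.02), 'wz': np.float64(-0.06)} j6 -0.44
go {'dx': np.float64(9.0), 'dy': np.float64(-16.44), 'dz': np.float64(19.25)} {'wx': np.float64(0.03), 'wy': np.float64(-0.02), 'wz': np.float64(-0.06)} j6 -0.44
8670 [(0, 3)]
```

Emit:
{"name": "apply_moves", "arguments": {
  "rows": [
    {"dx":3,"dy":-5.5,"dz":2,"wx":0,"wy":0,"wz":0,"jaw":255},
    {"dx":6,"dy":-11,"dz":5,"wx":0,"wy":0,"wz":0,"jaw":255},
    {"dx":9,"dy":-16.4,"dz":9,"wx":0,"wy":0,"wz":0,"jaw":255},
    {"dx":9,"dy":-16.4,"dz":13,"wx":0,"wy":0,"wz":0,"jaw":255},
    {"dx":9,"dy":-16.4,"dz":16.5,"wx":0,"wy":0,"wz":0,"jaw":255},
    {"dx":9,"dy":-16.4,"dz":18.3,"wx":0,"wy":0,"wz":0,"jaw":255},
    {"dx":9,"dy":-16.4,"dz":18.9,"wx":0,"wy":0,"wz":0,"jaw":255},
    {"dx":9,"dy":-16.4,"dz":19.2,"wx":0,"wy":0,"wz":0,"jaw":255},
    {"dx":9,"dy":-16.4,"dz":19.2,"wx":0,"wy":0,"wz":0,"jaw":255}
  ]
}}

```text
time: 18.88
tool_pos: [0.5212, -0.3, 0.0552]
tool_rot: [-0.168, 3.136, -0.001]
ft_force: [0.4, 0.2, -3.5]
grip_width: 0.0543
gripper_force: 65.4
```

Emit:
{"name": "apply_moves", "arguments": {
  "rows": [
    {"dx":0,"dy":0,"dz":0.1,"wx":0,"wy":0,"wz":0,"jaw":255},
    {"dx":0,"dy":0,"dz":0.2,"wx":0,"wy":0,"wz":0,"jaw":255},
    {"dx":0,"dy":0,"dz":0.3,"wx":0,"wy":0,"wz":0,"jaw":255},
    {"dx":0,"dy":0,"dz":0.3,"wx":0,"wy":0,"wz":0,"jaw":255}
  ]
}}

```text
time: 19.38
tool_pos: [0.5208, -0.3001, 0.0516]
tool_rot: [-0.168, 3.137, -0.0]
ft_force: [-0.8, 1.3, 1.2]
grip_width: 0.0548
gripper_force: 65.7
```

Emit:
{"name": "apply_moves", "arguments": {
  "rows": [
    {"dx":0,"dy":0,"dz":0,"wx":0,"wy":0,"wz":0,"jaw":120},
    {"dx":0,"dy":0,"dz":0,"wx":0,"wy":0,"wz":0,"jaw":0},
    {"dx":0,"dy":0,"dz":0,"wx":0,"wy":0,"wz":0,"jaw":0},
    {"dx":0,"dy":0,"dz":0,"wx":0,"wy":0,"wz":0,"jaw":0},
    {"dx":0,"dy":0,"dz":-3,"wx":0,"wy":0,"wz":0,"jaw":0},
    {"dx":0,"dy":0,"dz":-9,"wx":0,"wy":0,"wz":0,"jaw":0},
    {"dx":0,"dy":0,"dz":-15,"wx":0,"wy":0,"wz":0,"jaw":0},
    {"dx":0,"dy":0,"dz":-20,"wx":0,"wy":0,"wz":0,"jaw":0}
  ]
}}

```text
time: 20.38
tool_pos: [0.5208, -0.3001, 0.2539]
tool_rot: [-0.168, 3.136, -0.002]
ft_force: [-0.6, -1.4, 0.0]
grip_width: 0.0854
gripper_force: 0.0
```

```bash
python3 - <<'E'
from h import *
s=arm.sense();print(s["tool_pos"],s["time"])
p,d,K,M=shot("wrist","w13");P=cloud(d,K,M)
k=(P[...,2]>.08)&(P[...,2]<.1)&(np.hypot(P[...,0]-.52,P[...,1]+.3)<.06)
x=P[k];print("mallet top",k.sum(),x.mean(0),np.percentile(x[:,2],[5,95]));
A=np.c_[x[:,:2]-x[:,:2].mean(0),np.ones(len(x))];print("tilt",np.linalg.lstsq(A,x[:,2],rcond=None)[0][:2])
y=TH+np.pi/2;go([.48,.30,.23],y)
E
```

```text
[ 0.52078196 -0.30013504  0.25391357] 20.375
mallet top 3299 [ 0.5176745  -0.30180074  0.09022408] [0.08865903 0.09162982]
tilt [ 0.02352754 -0.0003219 ]
go {'dx': np.float64(-2.15), 'dy': np.float64(60.28), 'dz': np.float64(2.65)} {'wx': np.float64(-0.39), 'wy': np.float64(0.42), 'wz': np.float64(-0.03)} j6 -0.75
```

The mallet is standing upright with its top at 90 mm. Next is the cam.

Emit:
{"name": "apply_moves", "arguments": {
  "rows": [
    {"dx":-0.2,"dy":6,"dz":0,"wx":0,"wy":0,"wz":0,"jaw":0},
    {"dx":-0.4,"dy":12,"dz":0,"wx":0,"wy":0,"wz":0,"jaw":0},
    {"dx":-0.6,"dy":18,"dz":0,"wx":0,"wy":0,"wz":0,"jaw":0},
    {"dx":-0.8,"dy":24,"dz":0,"wx":0,"wy":0,"wz":0,"jaw":0},
    {"dx":-1,"dy":30,"dz":0,"wx":0,"wy":0,"wz":0,"jaw":0},
    {"dx":-1.3,"dy":36,"dz":0,"wx":0,"wy":0,"wz":0,"jaw":0},
    {"dx":-1.5,"dy":42,"dz":0,"wx":0,"wy":0,"wz":0,"jaw":0},
    {"dx":-1.8,"dy":48,"dz":0,"wx":0,"wy":0,"wz":0,"jaw":0},
    {"dx":-2,"dy":54,"dz":1,"wx":0,"wy":0,"wz":0,"jaw":0},
    {"dx":-2.2,"dy":60.3,"dz":2,"wx":0,"wy":0,"wz":0,"jaw":0},
    {"dx":-2.2,"dy":60.3,"dz":2.6,"wx":0,"wy":0,"wz":0,"jaw":0},
    {"dx":-2.2,"dy":60.3,"dz":2.6,"wx":0,"wy":0,"wz":0,"jaw":0}
  ]
}}

```text
time: 21.92
tool_pos: [0.4777, 0.3017, 0.2245]
tool_rot: [0.169, -3.136, 0.001]
ft_force: [-0.4, -0.9, 0.4]
grip_width: 0.0855
gripper_force: 0.0
```

```bash
python3 - <<'E'
from h import *
s=arm.sense();print(s["tool_pos"],s["time"],s["joint_pos"][5])
shot("wrist","w14")
E
```

```text
[0.47768101 0.30170922 0.2245311 ] 21.925 0.32640204653653293
```

View pics/w14.png

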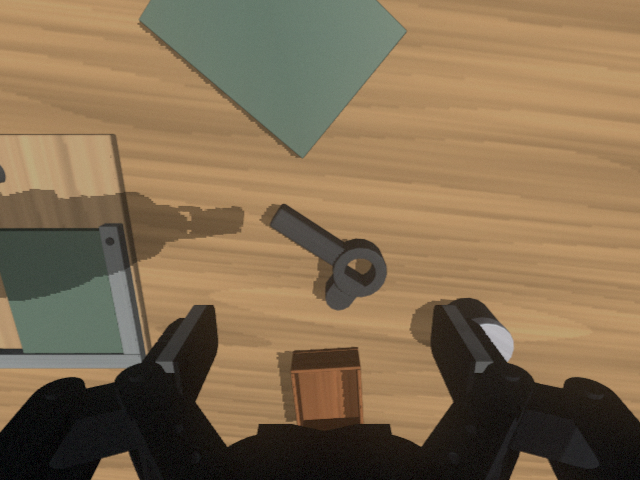

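The picture shows the cam with its hub at (360,268), lever end at (280,213) and nose at (338,298). The tray is at (325,388) and the nail tin at (485,335), both near the fingers.

```bash
cat >> m.py <<'E'
def camfit(name):
    p,d,K,M=load(name);P=cloud(d,K,M);h=cv2.cvtColor(p,cv2.COLOR_BGR2HSV)
    roi=np.zeros(d.shape,bool);roi[190:325,255:400]=1
    m=roi&(h[...,2]<85)&(h[...,1]<90)&(P[...,2]>.012)&(P[...,2]<.036)
    top=m&(P[...,2]>.0275); q=P[top]*1000;c=np.median(q[:,:2],axis=0);z=np.median(q[:,2])
    from scipy.optimize import least_squares
    ct=max(cv2.findContours(cv2.morphologyEx(top.astype(np.uint8),cv2.MORPH_CLOSE,np.ones((5,5))),0,1)[0],key=cv2.contourArea)[:,0]
    e=plane(ct,.030,K,M)[:,:2]*1000
    r=least_squares(lambda v:np.hypot(e[:,0]-v[0],e[:,1]-v[1])-v[2],[*e.mean(0),27],loss="soft_l1")
    hub=r.x
    lev=m&(P[...,2]>.023)&(P[...,2]<.0285);l=plane(np.argwhere(lev)[:,::-1],.026,K,M)[:,:2]*1000
    dd=l-hub[:2];k=(np.hypot(*dd.T)>38)&(dd[:,1]<-15);L=l[k]
    vx,vy,x0,y0=cv2.fitLine(L.astype(np.float32),cv2.DIST_HUBER,0,.01,.01)[:,0];v=np.array([vx,vy]);v*=np.sign(v@(L.mean(0)-hub[:2]))
    off=np.cross(v,hub[:2]-[x0,y0]);t=(L-hub[:2])@v
    w=(L-[x0,y0])@np.array([-v[1],v[0]])
    print("hub",hub.round(1),"z hub",z.round(1),"z lever",np.median(P[lev][:,2]*1000).round(1),"lever dir deg",np.degrees(np.arctan2(v[1],v[0])).round(1),"axis off",off.round(1),"len",np.percentile(t,99.5).round(1),"width",np.percentile(w,[1,99]).round(1))
    return hub[:2],v
E
python3 -W ignore - <<'E'
from m import *
hub,v=camfit("w14")
g=hub+v*50;yaw=np.arctan2(v[1],v[0])+np.pi/2
print("grasp",g,"cam yaw",np.degrees(yaw))
go([*g/1000,.12],yaw);go([*g/1000,.003],yaw)
E
```

```text
hub [547.7 339.2  29.6] z hub 30.3 z lever 26.4 lever dir deg -126.6 axis off -5.7 len 96.4 width [-13.8  36.2]
grasp [517.85801119 299.06516112] cam yaw -36.581215
go {'dx': np.float64(-3.93), 'dy': np.float64(-0.62), 'dz': np.float64(10.51)} {'wx': np.float64(-0.01), 'wy': np.float64(-0.04), 'wz': np.float64(-47.32)} j6 0.33
go {'dx': np.float64(-3.94), 'dy': np.float64(-0.61), 'dz': np.float64(22.21)} {'wx': np.float64(-0.01), 'wy': np.float64(-0.04), 'wz': np.float64(-47.32)} j6 0.33
```

```bash
cat > c.py <<'E'
from m import *
from scipy.optimize import least_squares
def camfit2(name,hub0,a0,box):
    p,d,K,M=load(name);h=cv2.cvtColor(p,cv2.COLOR_BGR2HSV);a,b,c,e=box
    m=np.zeros(d.shape,np.uint8);m[b:e,a:c]=((h[b:e,a:c,2]<90)&(h[b:e,a:c,1]<90))
    P=cloud(d,K,M)*1000;m[(P[...,2]<10)|(P[...,2]>36)]=0
    hub=np.array(hub0,float);v=np.array([np.cos(a0),np.sin(a0)])
    px=np.argwhere(m>0)[:,::-1];q26=plane(px,.026,K,M)[:,:2]*1000;zz=P[px[:,1],px[:,0],2];cl=P[px[:,1],px[:,0],:2]
    for _ in range(6):
        n=np.array([-v[1],v[0]]);t=(cl-hub)@v;w=(cl-hub)@n
        k=(t>38)&(t<95)&(abs(w)<16)&(abs(zz-26)<3.5)
        vx,vy,x0,y0=cv2.fitLine(cl[k].astype(np.float32),cv2.DIST_HUBER,0,.01,.01)[:,0];v=np.array([vx,vy])*np.sign(np.dot([vx,vy],v))
        k2=(abs(zz-30.3)<2)&(np.hypot(*(cl-hub).T)<32);u=cl[k2]
        # ring: outer rim = max radius per direction
        an=np.degrees(np.arctan2(*(u-hub).T[::-1]))//10;rr=np.hypot(*(u-hub).T)
        rim=np.array([u[an==i][rr[an==i].argmax()] for i in np.unique(an)])
        s=least_squares(lambda x:np.hypot(rim[:,0]-x[0],rim[:,1]-x[1])-x[2],[*hub,27],loss="soft_l1").x;hub=s[:2]
    n=np.array([-v[1],v[0]]);w=(cl[k]-[x0,y0])@n;t=(cl-hub)@v
    lev=(abs((cl-hub)@n)<14)&(abs(zz-26)<3.5)
    print("hub",s.round(1),len(rim),"lever",np.degrees(np.arctan2(v[1],v[0])).round(2),"w",np.percentile(w,[1,99]).round(1),"hub off lever axis",(n@(hub-[x0,y0])).round(1),"len",np.percentile(t[lev],99.8).round(1),"z",np.median(zz[k]).round(1),np.median(zz[k2]).round(1),k.sum(),k2.sum())
    return hub,v
E
python3 - <<'E'
from c import *
hub,v=camfit2("w14",(547,344),np.radians(-122),(255,190,400,325))
g=hub+v*50;yaw=np.arctan2(v[1],v[0])+np.pi/2
print("grasp",g,"cam yaw",np.degrees(yaw))
go([*g/1000,.12],yaw);go([*g/1000,.003],yaw)
# bore hole pixels
p,d,K,M=load("w14");P=cloud(d,K,M)*1000
k=(P[...,2]<8)&(np.hypot(P[...,0]-hub[0],P[...,1]-hub[1])<18);print("hole",k.sum(),plane(np.argwhere(k)[:,::-1],.015,K,M)[:,:2].mean(0)*1000)
print(proj([[*hub/1000,.03]],K,M))
E
```

```text
hub [545.3 343.2  26.3] 36 lever -118.44 w [-9.9 11. ] hub off lever axis 0.6 len 99.0 z 26.4 30.4 1275 1492
grasp [521.46676034 299.25071382] cam yaw -28.438985737160866
go {'dx': np.float64(-4.29), 'dy': np.float64(-0.64), 'dz': np.float64(10.51)} {'wx': np.float64(-0.01), 'wy': np.float64(-0.05), 'wz': np.float64(-55.46)} j6 0.33
go {'dx': np.float64(-4.3), 'dy': np.float64(-0.63), 'dz': np.float64(22.21)} {'wx': np.float64(-0.01), 'wy': np.float64(-0.05), 'wz': np.float64(-55.46)} j6 0.33
hole 316 [545.23629101 345.49206351]
[[358.88067067 272.17923792]]
```

```bash
python3 - <<'E'
from h import *
p,d,K,M=load("w14");print(plane([(292,352),(358,347),(295,372)],.035,K,M).round(3))
E
```

```text
[[0.641 0.285 0.035]
 [0.627 0.353 0.035]
 [0.666 0.29  0.035]]
```

Emit:
{"name": "apply_moves", "arguments": {
  "rows": [
    {"dx":-1,"dy":-0.1,"dz":2,"wx":0,"wy":0,"wz":-10,"jaw":0},
    {"dx":-2,"dy":-0.3,"dz":4,"wx":0,"wy":0,"wz":-20,"jaw":0},
    {"dx":-3,"dy":-0.4,"dz":6,"wx":0,"wy":0,"wz":-30,"jaw":0},
    {"dx":-4.3,"dy":-0.6,"dz":8,"wx":0,"wy":0,"wz":-40,"jaw":0},
    {"dx":-4.3,"dy":-0.6,"dz":10.5,"wx":0,"wy":0,"wz":-50,"jaw":0},
    {"dx":-4.3,"dy":-0.6,"dz":10.5,"wx":0,"wy":0,"wz":-55.5,"jaw":0},
    {"dx":-4.3,"dy":-0.6,"dz":10.5,"wx":0,"wy":0,"wz":-55.5,"jaw":0}
  ]
}}

```text
time: 22.85
tool_pos: [0.5223, 0.2991, 0.1207]
tool_rot: [-1.605, 2.7, -0.0]
ft_force: [0.3, 0.8, -0.1]
grip_width: 0.0854
gripper_force: 0.0
```

```bash
python3 - <<'E'
from c import *
shot("wrist","w15");s=arm.sense();print(s["tool_pos"])
p,d,K,M=load("w15");u=proj([[.5453,.3432,.03],[.5214,.2992,.026]],K,M);print(u)
hub,v=camfit2("w15",(545,343),np.radians(-118.4),(100,20,540,420))
g=hub+v*50;yaw=np.arctan2(v[1],v[0])+np.pi/2;go([*g/1000,.003],yaw)
E
```

```text
[0.52240298 0.29939607 0.12092803]
[[327.54384489 304.93806234]
 [327.65642806 235.56020764]]
hub [545.5 343.2  26.3] 36 lever -118.39 w [-10.6  10.4] hub off lever axis -0.2 len 98.9 z 26.3 30.3 2712 2786
go {'dx': np.float64(0.06), 'dy': np.float64(0.06), 'dz': np.float64(11.79)} {'wx': np.float64(-0.04), 'wy': np.float64(0.03), 'wz': np.float64(-0.22)} j6 -0.67
```

Emit:
{"name": "apply_moves", "arguments": {
  "rows": [
    {"dx":0,"dy":0,"dz":4,"wx":0,"wy":0,"wz":0,"jaw":0},
    {"dx":0,"dy":0,"dz":8,"wx":0,"wy":0,"wz":0,"jaw":0},
    {"dx":0,"dy":0,"dz":10.5,"wx":0,"wy":0,"wz":0,"jaw":0},
    {"dx":0,"dy":0,"dz":11.6,"wx":0,"wy":0,"wz":0,"jaw":0},
    {"dx":0,"dy":0,"dz":11.6,"wx":0,"wy":0,"wz":0,"jaw":255},
    {"dx":0,"dy":0,"dz":11.6,"wx":0,"wy":0,"wz":0,"jaw":255},
    {"dx":0,"dy":0,"dz":11.6,"wx":0,"wy":0,"wz":0,"jaw":255},
    {"dx":0,"dy":0,"dz":11.6,"wx":0,"wy":0,"wz":0,"jaw":255},
    {"dx":0,"dy":0,"dz":11.6,"wx":0,"wy":0,"wz":0,"jaw":255},
    {"dx":0,"dy":0,"dz":11.6,"wx":0,"wy":0,"wz":0,"jaw":255}
  ]
}}

```text
time: 24.15
tool_pos: [0.5222, 0.3008, 0.0054]
tool_rot: [-1.608, 2.697, -0.0]
ft_force: [-1.2, 0.5, 6.4]
grip_width: 0.0204
gripper_force: 60.5
```

```bash
python3 - <<'E'
from h import *
for n in("w2","w12","w13","w10"):
    p,d,K,M=load(n);P=cloud(d,K,M)*1000
    for lo,hi in((45,51),):
        k=(P[...,2]>lo)&(P[...,2]<hi)&(np.hypot(P[...,0]-489,P[...,1]+17)<22)
        if k.sum()>10:
            q=P[k];print(n,lo,k.sum(),q.mean(0).round(1),"jig axis est",(toJ(q.mean(0)/1000)+[2.2,0]).round(1))
s=arm.sense();print(s["tool_pos"])
y=TH
go([s["tool_pos"][0],s["tool_pos"][1],.12],np.arctan2(*R.from_rotvec(s["tool_rot"]).as_matrix()[1::-1,1]))
go(J(-79,-48.3,.12),y)
E
```

```text
w2 45 277 [488.1 -16.6  47.4] jig axis est [-77.3   1. ]
w12 45 651 [487.4 -18.3  47.6] jig axis est [-78.3  -0.7]
w13 45 489 [486.7 -19.5  47.6] jig axis est [-79.1  -1.8]
w10 45 2073 [485.8 -16.4  47.6] jig axis est [-79.6   1.3]
[0.52215173 0.30084908 0.00544166]
go {'dx': np.float64(-0.01), 'dy': np.float64(-0.01), 'dz': np.float64(-11.46)} {'wx': np.float64(-0.04), 'wy': np.float64(0.07), 'wz': np.float64(0.0)} j6 -0.67
go {'dx': np.float64(33.56), 'dy': np.float64(-14.94), 'dz': np.float64(-11.49)} {'wx': np.float64(-0.06), 'wy': np.float64(0.06), 'wz': np.float64(-34.53)} j6 -0.67
```

Emit:
{"name": "apply_moves", "arguments": {
  "rows": [
    {"dx":0,"dy":0,"dz":-4,"wx":0,"wy":0,"wz":0,"jaw":255},
    {"dx":0,"dy":0,"dz":-9,"wx":0,"wy":0,"wz":0,"jaw":255},
    {"dx":4,"dy":-2,"dz":-11.5,"wx":0,"wy":0,"wz":-5,"jaw":255},
    {"dx":9,"dy":-4,"dz":-11.5,"wx":0,"wy":0,"wz":-10,"jaw":255},
    {"dx":14,"dy":-6.2,"dz":-11.5,"wx":0,"wy":0,"wz":-16,"jaw":255},
    {"dx":19,"dy":-8.5,"dz":-11.5,"wx":0,"wy":0,"wz":-22,"jaw":255},
    {"dx":24,"dy":-10.7,"dz":-11.5,"wx":0,"wy":0,"wz":-28,"jaw":255},
    {"dx":29,"dy":-13,"dz":-11.5,"wx":0,"wy":0,"wz":-34.5,"jaw":255},
    {"dx":33.6,"dy":-14.9,"dz":-11.5,"wx":0,"wy":0,"wz":-34.5,"jaw":255},
    {"dx":33.6,"dy":-14.9,"dz":-11.5,"wx":0,"wy":0,"wz":-34.5,"jaw":255},
    {"dx":33.6,"dy":-14.9,"dz":-11.5,"wx":0,"wy":0,"wz":-34.5,"jaw":255}
  ]
}}

```text
time: 25.52
tool_pos: [0.4927, -0.0658, 0.1193]
tool_rot: [-2.336, 2.101, 0.001]
ft_force: [0.5, -0.6, -5.4]
grip_width: 0.0204
gripper_force: 60.1
```

```bash
python3 - <<'E'
from c import *
s=arm.sense();print(s["tool_pos"],toJ(s["tool_pos"]),s["ft_force"],s["wrist_torque"],s["time"])
go(J(-79,-48.3,.075),TH)
for n in("scene","top","wrist"): shot(n,n[0]+"17")
for n in("s17","t17","w17"):
    p,d,K,M=load(n);P=cloud(d,K,M)*1000;h=cv2.cvtColor(p,cv2.COLOR_BGR2HSV)
    j=((P[...,:2]-O)@RJ)
    k=(np.hypot(j[...,0]+79,j[...,1])<40)&(P[...,2]>105)&(P[...,2]<160)
    print(n,k.sum(),"hub px exp",proj([[.4888,-.0174,.145]],K,M).round())
    if k.sum()>20:
        q=np.c_[j[k],P[k][:,2]];print(np.percentile(q,[2,50,98],axis=0).round(1))
        r=k&(P[...,2]>np.percentile(P[k][:,2],50)-1)
p=np.hstack([cv2.resize(load("s17")[0][150:330,240:440],(400,360),interpolation=2),cv2.resize(load("w17")[0],(400,300),interpolation=2)[:,:].repeat(1,0) if 0 else cv2.copyMakeBorder(cv2.resize(load("w17")[0],(400,300)),0,60,0,0,0)])
cv2.imwrite("pics/hold.png",p)
E
```

```text
[ 0.492704   -0.06584765  0.11925296] [-80.25687867 -48.52887894] [ 0.51559058 -0.61684726 -5.40504809] [-0.09053078  0.01314812  0.01596833] 25.525
go {'dx': np.float64(-0.02), 'dy': np.float64(-0.13), 'dz': np.float64(4.43)} {'wx': np.float64(0.02), 'wy': np.float64(0.03), 'wz': np.float64(-0.08)} j6 -1.96
s17 52 hub px exp [[310. 221.]]
[[-99.8 -38.7 115. ]
 [-64.9 -15.  141.6]
 [-43.6  -1.2 145.8]]
t17 60 hub px exp [[332. 251.]]
[[-83.    6.9 132.7]
 [-62.9  16.  142.1]
 [-41.2  27.3 149.5]]
w17 4755 hub px exp [[325. 444.]]
[[-92.  -38.7 116.7]
 [-78.4 -23.3 141.1]
 [-64.4  15.6 145.1]]
```

View pics/hold.png

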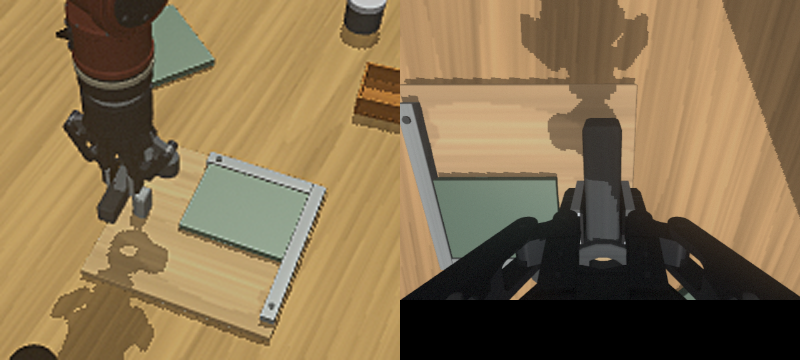

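```bash
python3 - <<'E'
from h import *
p,d,K,M=load("w17");P=cloud(d,K,M)*1000
q=np.c_[(P[...,:2].reshape(-1,2)-O)@RJ,P[...,2].ravel()]
k=(abs(q[:,0]+80)<14)&(q[:,1]<-62)&(q[:,1]>-105)&(abs(q[:,2]-141)<8);a=q[k]
c=np.linalg.lstsq(np.c_[a[:,:2]-a[:,:2].mean(0),np.ones(len(a))],a[:,2],rcond=None)[0];print("lever z slope x,y",c,len(a))
f=np.polyfit(a[:,1],a[:,0],1);print("lever axis x at y=0",np.polyval(f,0),"at -80",np.polyval(f,-80),"yaw err deg",np.degrees(-f[0]),"end y",np.percentile(q[(abs(q[:,0]+80)<8)&(abs(q[:,2]-141)<6),1],.5), "edges",np.percentile(a[:,0],[1,99]))
E
```

```text
lever z slope x,y [2.21810466e-03 2.41123711e-02 1.39858957e+02] 6326
lever axis x at y=0 -78.33342774412405 at -80 -77.95796805435509 yaw err deg 0.2689031950131617 end y -99.35579085366705 edges [-88.65743932 -67.26936267]
```

```bash
python3 - <<'E'
from h import *
s=arm.sense();print(toJ(s["tool_pos"]),s["tool_pos"],s["time"],s["qvel"].round(3));go(J(-79,-48.3,.075),TH)
p,d,K,M=load("w17");T=M@np.linalg.inv(get_calibration("wrist")["T_tool_cam"]);print("at w17",toJ(T[:3,3]))
E
```

```text
[-79.91270242 -47.60562975] [ 0.49294728 -0.06489284  0.11926861] 25.675 [ 0.003  0.    -0.001 -0.    -0.001  0.   ]
go {'dx': np.float64(0.07), 'dy': np.float64(-0.09), 'dz': np.float64(4.43)} {'wx': np.float64(0.01), 'wy': np.float64(0.01), 'wz': np.float64(0.05)} j6 -1.96
at w17 [-79.9718278  -47.72731111]
```

Emit:
{"name": "apply_moves", "arguments": {
  "rows": [
    {"dx":0.06,"dy":0,"dz":3,"wx":0,"wy":0,"wz":0,"jaw":255},
    {"dx":0.06,"dy":0,"dz":5.5,"wx":0,"wy":0,"wz":0,"jaw":255},
    {"dx":0.06,"dy":0,"dz":6.2,"wx":0,"wy":0,"wz":0,"jaw":255},
    {"dx":0.06,"dy":0,"dz":6.5,"wx":0,"wy":0,"wz":0,"jaw":255},
    {"dx":0.06,"dy":0,"dz":6.8,"wx":0,"wy":0,"wz":0,"jaw":255},
    {"dx":0.06,"dy":0,"dz":6.9,"wx":0,"wy":0,"wz":0,"jaw":255},
    {"dx":0.06,"dy":0,"dz":6.9,"wx":0,"wy":0,"wz":0,"jaw":255}
  ]
}}

```text
time: 26.55
tool_pos: [0.4933, -0.0666, 0.0506]
tool_rot: [-2.337, 2.1, -0.001]
ft_force: [-1.5, 0.7, -4.6]
grip_width: 0.0208
gripper_force: 60.1
```

```bash
python3 - <<'E'
from h import *
s=arm.sense();print(toJ(s["tool_pos"]),s["tool_pos"],s["ft_force"].round(1),s["wrist_torque"].round(2))
print("force jig",RJ.T@s["ft_force"][:2])
E
```

```text
[-79.72073732 -49.36321671] [ 0.49332644 -0.06661975  0.05064343] [-1.5  0.7 -4.6] [-0.13  0.05  0.01]
force jig [-1.42608605  0.88491543]
```

Emit:
{"name": "apply_moves", "arguments": {
  "rows": [
    {"dx":-0.05,"dy":0,"dz":0.15,"wx":0,"wy":0,"wz":0,"jaw":255},
    {"dx":-0.05,"dy":0,"dz":0.3,"wx":0,"wy":0,"wz":0,"jaw":255},
    {"dx":-0.05,"dy":0,"dz":0.45,"wx":0,"wy":0,"wz":0,"jaw":255},
    {"dx":-0.05,"dy":0,"dz":0.45,"wx":0,"wy":0,"wz":0,"jaw":255}
  ]
}}

```text
time: 27.05
tool_pos: [0.4929, -0.066, 0.0456]
tool_rot: [2.337, -2.1, -0.0]
ft_force: [0.0, 0.3, -4.3]
grip_width: 0.0206
gripper_force: 60.2
```

```bash
python3 - <<'E'
from h import *
s=arm.sense();print(toJ(s["tool_pos"]),s["tool_pos"],s["ft_force"].round(1),s["wrist_torque"].round(2))
print("force jig",RJ.T@s["ft_force"][:2])
E
```

```text
[-80.06790824 -48.74962108] [ 0.49291553 -0.06604687  0.04564225] [ 0.   0.3 -4.3] [-0.13  0.06  0.01]
force jig [0.06548125 0.33107553]
```

Emit:
{"name": "apply_moves", "arguments": {
  "rows": [
    {"dx":0,"dy":0,"dz":0.3,"wx":0,"wy":0,"wz":0,"jaw":255},
    {"dx":0,"dy":0,"dz":0.6,"wx":0,"wy":0,"wz":0,"jaw":255},
    {"dx":0,"dy":0,"dz":0.9,"wx":0,"wy":0,"wz":0,"jaw":255},
    {"dx":0,"dy":0,"dz":1.2,"wx":0,"wy":0,"wz":0,"jaw":255},
    {"dx":0,"dy":0,"dz":1.2,"wx":0,"wy":0,"wz":0,"jaw":255}
  ]
}}

```text
time: 27.68
tool_pos: [0.4928, -0.066, 0.0335]
tool_rot: [2.337, -2.1, -0.001]
ft_force: [-0.4, 0.2, -3.9]
grip_width: 0.0208
gripper_force: 60.1
```

Emit:
{"name": "apply_moves", "arguments": {
  "rows": [
    {"dx":0,"dy":0,"dz":0.3,"wx":0,"wy":0,"wz":0,"jaw":255},
    {"dx":0,"dy":0,"dz":0.6,"wx":0,"wy":0,"wz":0,"jaw":255},
    {"dx":0,"dy":0,"dz":0.9,"wx":0,"wy":0,"wz":0,"jaw":255},
    {"dx":0,"dy":0,"dz":1.2,"wx":0,"wy":0,"wz":0,"jaw":255},
    {"dx":0,"dy":0,"dz":1.4,"wx":0,"wy":0,"wz":0,"jaw":255},
    {"dx":0,"dy":0,"dz":1.5,"wx":0,"wy":0,"wz":0,"jaw":255},
    {"dx":0,"dy":0,"dz":1.5,"wx":0,"wy":0,"wz":0,"jaw":255}
  ]
}}

```text
time: 28.55
tool_pos: [0.493, -0.0661, 0.0188]
tool_rot: [2.337, -2.1, -0.0]
ft_force: [-0.7, -0.2, -3.5]
grip_width: 0.0207
gripper_force: 60.1
```

Emit:
{"name": "apply_moves", "arguments": {
  "rows": [
    {"dx":0,"dy":0,"dz":0.1,"wx":0,"wy":0,"wz":0,"jaw":255},
    {"dx":0,"dy":0,"dz":0.2,"wx":0,"wy":0,"wz":0,"jaw":255},
    {"dx":0,"dy":0,"dz":0.2,"wx":0,"wy":0,"wz":0,"jaw":255}
  ]
}}

```text
time: 28.92
tool_pos: [0.4931, -0.0661, 0.0174]
tool_rot: [-2.337, 2.1, -0.001]
ft_force: [-3.3, 1.3, 6.1]
grip_width: 0.0211
gripper_force: 61.5
```

Contact with the board is at about TCP z 17.4 mm, as predicted. I'll release and rise.

Emit:
{"name": "apply_moves", "arguments": {
  "rows": [
    {"dx":0,"dy":0,"dz":0.1,"wx":0,"wy":0,"wz":0,"jaw":180},
    {"dx":0,"dy":0,"dz":0.1,"wx":0,"wy":0,"wz":0,"jaw":100},
    {"dx":0,"dy":0,"dz":0.1,"wx":0,"wy":0,"wz":0,"jaw":80},
    {"dx":0,"dy":0,"dz":0,"wx":0,"wy":0,"wz":0,"jaw":80},
    {"dx":0,"dy":0,"dz":-3,"wx":0,"wy":0,"wz":0,"jaw":80},
    {"dx":0,"dy":0,"dz":-9,"wx":0,"wy":0,"wz":0,"jaw":80},
    {"dx":3,"dy":0,"dz":-15,"wx":0,"wy":0,"wz":0,"jaw":80},
    {"dx":6,"dy":0,"dz":-21,"wx":0,"wy":0,"wz":0,"jaw":80},
    {"dx":6,"dy":0,"dz":-25,"wx":0,"wy":0,"wz":0,"jaw":80},
    {"dx":6,"dy":0,"dz":-25,"wx":0,"wy":0,"wz":0,"jaw":80}
  ]
}}

```text
time: 30.18
tool_pos: [0.5013, -0.127, 0.2705]
tool_rot: [-2.334, 2.099, -0.01]
ft_force: [1.1, 0.1, -0.4]
grip_width: 0.0592
gripper_force: 0.0
```

```bash
python3 - <<'E'
from c import *
s=arm.sense();print(s["tool_pos"],s["grip_width"],s["time"],s["qvel"].round(3))
p,d,K,M=shot("wrist","w20");P=cloud(d,K,M)*1000
q=np.c_[(P[...,:2].reshape(-1,2)-O)@RJ,P[...,2].ravel()].reshape(480,640,3)
k=(np.hypot(q[...,0]+79,q[...,1])<24)&(np.hypot(q[...,0]+79,q[...,1])>18);print("hub z",np.percentile(q[k][:,2],[10,50,90]))
k=(abs(q[...,0]+79)<8)&(q[...,1]<-40)&(q[...,1]>-95);print("lever z",np.percentile(q[k][:,2],[10,50,90]));a=q[k];print(np.polyfit(a[:,1],a[:,2],1))
u=proj([[.4888,-.0174,.04]],K,M)[0].astype(int);print(u)
hub,v=camfit2.__wrapped__ if 0 else (None,None)
# lever axis/yaw and slate
m=(q[...,2]>33)&(q[...,2]<42)&(q[...,1]<-35)&(abs(q[...,0]+79)<22);a=q[m];f=np.polyfit(a[:,1],a[:,0],1);print("lever x at y=-79..0",np.polyval(f,0),"yaw",np.degrees(-f[0]),"end",np.percentile(a[:,1],.5))
n=(q[...,2]>33)&(q[...,2]<45)&(abs(q[...,1])<12);print("nose max x",np.percentile(q[n][:,0],99.5))
h=cv2.cvtColor(p,cv2.COLOR_BGR2HSV);g=(h[...,0]>42)&(h[...,0]<95)&(h[...,1]>28)&(abs(q[...,0]-45)<85)&(abs(q[...,1]-45)<70)&(abs(q[...,2]-22)<6)
print("slate",np.percentile(q[g],[.3,99.7],axis=0).round(1))
p,d,K,M=shot("top","t20");P=cloud(d,K,M);m=(P[...,2]>.08)&(P[...,2]<.1)&(np.hypot(P[...,0]-.52,P[...,1]+.3)<.06);print("mallet",P[m].mean(0),m.sum())
E
```

```text
[ 0.50131497 -0.12698682  0.27046169] 0.05915689016633894 30.175 [ 0.011  0.037 -0.094 -0.057  0.002  0.004]
hub z [41.39644953 42.3150884  43.16072307]
lever z [37.33616885 38.30384051 39.24649472]
[-1.02500724e-03  3.82369507e+01]
[327 293]
lever x at y=-79..0 -77.03837611782951 yaw -0.2157673681886182 end -266.21288605765625
nose max x -29.22974941304146
slate [[-24.3  -9.2  17.9]
 [114.   98.8  24.5]]
mallet [ 0.51784902 -0.29910148  0.0898841 ] 304
```

The cam is fully home: hub top 42 mm, level, nose tip at −29 mm. The slate is home, the mallet is upright and the arm is clear.

```bash
python3 -c "
from rig import arm
print(arm.close_job())"
```

```text
the job is handed in; nothing more can be done
None
```

The job is handed in at about 30 s. By my last camera check the slate is home in the square, the mallet is upright on the bench off the board, and the cam is fully home with its nose towards the slate. The jar, tray, collar and nail tin were not handled, though I did not re-measure them.

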